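Clear the swarf, then hold the inspection lamp over the drilled plate

TASK

Push all five steel drilling chips off the black steel plate into the blue tray at its edge with the pine block that lies beyond the tray, keeping the gripper's fingers off the sharp chips, and lay the block flat on the bench again. Then draw the orange inspection lamp straight out of its charging cradle without dragging the cradle, turn it and finish holding it still in the air beside the plate, its lens about 15 cm from the middle of the plate's top and pointing at that middle, slanting down at about 30 degrees to the plate, so that I can look for burrs. Leave the try square, the tape measure and the pliers alone; the lamp stays in the gripper at the end.

Things in the scene. Friction and masses are not known exactly. Their poses are not given: they have to be found in the camera images.
- plate: black steel plate, 150 (its x) x 150 (its y) x 22 mm high, immovable; four bright drilled marks (look only, the top is flat). Origin: middle of its underside, z up. The chip tray stands against its -y edge
- plate_mid (a point): middle of the plate's top face, 22 mm above the bench
- tray_floor (a point): middle of the inner floor of the blue sheet-metal chip tray, 3 mm above the bench; axes as the plate's. The tray is 176 (x) x 74 (y) mm outside, inside 170 x 68, rim 16 mm high (6 mm lower than the plate's top), fixed against the plate's -y edge; its middle lies 112 mm from the plate's middle
- chip_0: bright steel drilling chip, a rigid curl 21 (its x) x 10 x 9 mm, 10 g, loose on the plate; origin at its middle
- chip_1: bright steel drilling chip, a rigid curl 21 (its x) x 10 x 9 mm, 10 g, loose on the plate; origin at its middle
- chip_2: bright steel drilling chip, a rigid curl 21 (its x) x 10 x 9 mm, 10 g, loose on the plate; origin at its middle
- chip_3: bright steel drilling chip, a rigid curl 21 (its x) x 10 x 9 mm, 10 g, loose on the plate; origin at its middle
- chip_4: bright steel drilling chip, a rigid curl 21 (its x) x 10 x 9 mm, 10 g, loose on the plate; origin at its middle
- block: loose pine block on the bench beyond the tray, 45 (x) x 160 (its y, long) x 45 mm high, about 0.15 kg, lying flat. Origin: middle of its underside. Gripped across the 45 mm and high up, its long face clears the plate in one stroke
- block_mid (a point): middle of the pine block, 22.5 mm above its underside
- cradle: charging cradle, 120 (its x) x 80 mm black base, 13 mm thick, with a round grey cup that leans 50 degrees from upright towards the cradle's +x; loose, about 0.9 kg with rubber feet. Origin: middle of its footprint, z up
- cup_mouth (a point): centre of the cup's mouth, at (22, 0, 72) mm in the cradle's frame; the cup is 43 mm outside, bored 33 mm, 60 mm deep, its axis along (cos 40, 0, sin 40 degrees) of the cradle
- lamp: orange hand lamp, about 0.18 kg: round barrel 30 mm in diameter and 128 mm long, then a black head 38 mm in diameter and 42 mm long with the pale lens at its end; 170 mm overall. Origin: centre of its tail end; its z runs from the tail to the lens and on along the beam. Its tail stands on the bottom of the cradle's cup (60 mm of barrel hidden, loose fit), lens up and outward
- lamp_grip (a point): point on the lamp's axis 95 mm from the tail, about its centre of mass; 30 mm thick there, free barrel for 30 mm both ways
- lamp_lens (a point): centre of the lens, 170 mm from the tail
- lamp_spot (a point): imaginary point on the beam, 150 mm ahead of the lens (320 mm from the tail)
- try_square: try square lying flat beyond the plate, loose, not needed; origin on its underside
- tape_measure: yellow and black pocket tape, loose, not needed; origin on its underside
- pliers_red: pliers with red handles, loose, not needed; origin on its underside

How it is judged:
By the outcome, as a careful person would: the job done as asked, in the order asked, and still so for the second after the job is handed in, while the arm keeps its last pose, push and grip.
It also fails if it takes over 72 s, if anything falls off the work surface, if the arm or the gripper's body presses on something with over 40 N, if the wrist force passes 120 N, or if a joint passes its speed limit or range.

ROBOT

A 6-joint arm with a two-finger parallel gripper is mounted at the origin on a cart in front of the work surface, level with it; the furniture and walls round the work are solid. World frame = base frame: x ahead of the robot, y to its left, z up, the work surface at z = 0. Lengths are in m, angles in rad, forces in N, time in s.
With the tool pointing down it reaches from about 0.325 to 0.9 m from the base axis. Payload 6.1 kg.
Tool frame: the origin (TCP) lies between the finger pads; the fingertips stand 8 mm ahead of it and the grasp point (between the pads) lies 11 mm behind it; z points along the fingers, y is the line along which they close (so a half turn about z gives the same grasp; the last joint's range is limited). The gripper opens to 85 mm and grips with 20 to 120 N. Pads are 22 mm wide; open, the fingers measure 114 mm over their backs; the gripper's body (76 mm by 85 mm) begins 54 mm behind the grasp point. The pads swing forward as they close: fully open they stand 13 mm farther back than shut.
Start: joints at [1.083, 0.22, 1.526, -0, 1.395, -0.126], TCP at [0.221, 0.585, 0.21] pointing down, gripper open.
Joint ranges: [-2.98, 2.98], [-0.91, 2.08], [0.09, 2.57], [-1.24, 4.39], [0.2, 2.65], [-2.68, 2.68]. Speed limits (rad/s): [2.57, 2.57, 3.01, 3.14, 3.14, 3.14].

INTERFACE

Orientations are given as a unit quaternion [w, x, y, z].
In Python, from rig import ctrl gives the robot as it stands.
- The arm moves only by the tool jog_arm, never from a script. Its argument "plan" is a list of rows, each an object of numbers: "wx", "wy", "wz": the turn, a rotation vector about the tool's x, y, z scaled (see below); "dx", "dy", "dz": the shift along the tool's x, y, z scaled (see below); "jaw": the closure, from -1 (fully open) to 1 (shut). In form: [{"wx": .., "wy": .., "wz": .., "dx": .., "dy": .., "dz": .., "jaw": ..}, ...]. A call has 1 to 10 rows; each row shifts and turns the commanded pose from where the row before left it, along the tool's axes as they then stand; what a row does not reach is not made up. The controller multiplies each number of a shift by 50 cm and each number of a turn by 45 degrees. A row lasts 1/12 s, in which the tool goes at most 41.7 mm and 7.16 degrees, less where a joint would pass 70% of its speed; a pose out of reach is approached as far as the arm can. A call with a number of a shift or a turn outside -1 to 1 is refused whole. A call with a gripper value outside its range is refused whole. The fingers move at their own pace and stop on an object; the grip force is fixed at half the most. Time passes only in rows, so rows that do not move let the fingers close. It gives the time, the measured TCP pose, the force, the opening and the grip force at its end, in the units of the state.
- ctrl.observe(): the state, without advancing time (a new reading comes with each control period).
- ctrl.camera(name): name is "scene" or "top" or "wrist"; returns the picture (420x560x3 uint8, red, green, blue); there is no depth.
- ctrl.get_calibration(name): a dict with "vertical_fov" (degrees; the focal length in pixels is half the picture's height over the tangent of half this angle, whatever the lens; pixels are square), "cx", "cy" (the principal point, pixels), "world_from_camera" (4x4, takes a point from camera to world coordinates). Camera axes: x right, y down, z forward; pixel columns grow to the right and rows downward; lengths in m; the calibration is good to about 2 mm. A picture is of the moment at which its call begins: read the wrist's pose just before it. get_calibration takes no time and is no camera call; for the wrist camera it gives the pose at the moment of the call.
- ctrl.sign_off(): hands the job in; it is judged then, once.
Trained networks look in the newest picture that a camera, given by its name, has taken for a name from the list of things; names that differ only in an ending like _2 or _b are one class to them, and where a whole thing is asked for, a point or a joint stands for the part that bears it (a point fixed in the world has none). Each returns a list of dicts, best first, with "conf" (0 to 1); they miss things now and then, are a little off and sometimes report something else, mostly with a low value. They report only what shows in the picture. A call takes as long as a camera call.
- ctrl.find_in(target, camera): "rect" ([left, top, right, bottom] in pixels, round what is visible of it).
- ctrl.masks_of(target, camera): "region" (420x560 bool, what is visible of it) and "rect" ([left, top, right, bottom] in pixels, round what is visible of it).
- ctrl.mark_of(target, camera): "point" ([column, row] in pixels: a listed point, or the origin of a listed thing).
The state is a dict: "time": time; "q": joint angles; "dq": joint speeds; "joint_efforts": joint torques, N m; "ee_pos": TCP position; "tool_rot": TCP orientation; "contact_force": force on the tool from outside, world axes, zero at the start; "torque": the same for the moment, N m; "grip_width": finger opening in m; "gripper_force": force on a finger pad.
Only numpy, scipy, OpenCV 4.12 (cv2) and the standard library are available. Lean on these libraries where they do the work, as an engineer would, in place of code of your own. Each camera call takes 0.05 s, during which the arm holds its last target. There are 200 camera calls.

## Working session

There is one attempt and no reset: what is moved stays moved. The work goes in short steps, Python scripts to look and compute and a tool call to move; the robot and the scene stay as the last step left them, time stands still between calls to the robot, and variables do not carry over. Pictures are saved under pics/ and viewed, at most 10 in all, crops included, and the job is handed in when it is done.

Besides the shell and the picture viewer there is one more tool, called by a JSON object that holds its "op" and its "data". jog_arm: Moves the arm, as the interface text tells. Its arguments: {"type":"object","properties":{"plan":{"type":"array","items":{"type":"object","properties":{"wx":{"type":"number","minimum":-1,"maximum":1},"wy":{"type":"number","minimum":-1,"maximum":1},"wz":{"type":"number","minimum":-1,"maximum":1},"dx":{"type":"number","minimum":-1,"maximum":1},"dy":{"type":"number","minimum":-1,"maximum":1},"dz":{"type":"number","minimum":-1,"maximum":1},"jaw":{"type":"number"}}}}},"required":["plan"]}

```bash
mkdir -p pics; ls; cat > h.py <<'E'
import numpy as np, cv2
from rig import ctrl
def ray(cam,px):
    c=ctrl.get_calibration(cam); f=210/np.tan(np.radians(c["vertical_fov"])/2)
    T=np.array(c["world_from_camera"]); d=T[:3,:3]@np.array([(px[0]-c["cx"])/f,(px[1]-c["cy"])/f,1]); return T[:3,3],d
def atz(cam,px,z):
    o,d=ray(cam,px); return o+d*(z-o[2])/d[2]
def proj(cam,p):
    c=ctrl.get_calibration(cam); f=210/np.tan(np.radians(c["vertical_fov"])/2)
    q=np.linalg.inv(np.array(c["world_from_camera"]))@np.append(p,1); return np.array([c["cx"]+f*q[0]/q[2],c["cy"]+f*q[1]/q[2]])
def tri(a,b):
    (o1,d1),(o2,d2)=a,b
    s=np.linalg.lstsq(np.stack([d1,-d2],1),o2-o1,rcond=None)[0]
    p,q=o1+d1*s[0],o2+d2*s[1]; return (p+q)/2,np.linalg.norm(p-q)
E
cat > a.py <<'E'
from h import *
np.set_printoptions(precision=4,suppress=True)
for cam in ["scene","top"]:
    im=ctrl.camera(cam); cv2.imwrite(f"pics/{cam}1.png",im[:,:,::-1])
    print(cam,np.array(ctrl.get_calibration(cam)["world_from_camera"])[:3,3])
    for t,z in [("plate_mid",.022),("plate",0),("tray_floor",.003),("block_mid",.0225),("block",0),("cradle",0),("cup_mouth",.072),("lamp_grip",.09),("lamp_lens",.16),("lamp",.03),("chip_0",.0265)]:
        for r in ctrl.mark_of(t,cam)[:6]:
            if r["conf"]>.2: print(t,round(r["conf"],2),np.round(r["point"],1),atz(cam,r["point"],z))
print(ctrl.observe())
E
python3 a.py
```

```text
pics
scene [-0.1103 -0.6165  0.8594]
plate 0.68 [258.8 292.3] [ 0.516 -0.112  0.   ]
tray_floor 0.6 [298.2 315.5] [ 0.5108 -0.2273  0.003 ]
block_mid 0.65 [273.5 280.1] [ 0.5506 -0.1291  0.0225]
block_mid 0.57 [373.6 351.8] [ 0.5093 -0.4135  0.0225]
block 0.62 [265.2 301.5] [ 0.5021 -0.1414  0.    ]
block 0.57 [374.4 361.5] [ 0.5055 -0.4205  0.    ]
cradle 0.9 [159.7 236.5] [0.5176 0.2215 0.    ]
cup_mouth 0.67 [160.3 223.5] [0.5006 0.1871 0.072 ]
lamp_grip 0.76 [162.9 219.8] [0.5006 0.1743 0.09  ]
lamp_lens 0.8 [172.6 215.4] [0.4693 0.0967 0.16  ]
lamp 0.65 [155.8 219.4] [0.5381 0.2523 0.03  ]
chip_0 0.55 [267.4 299.1] [ 0.4919 -0.1557  0.0265]
chip_0 0.49 [248.2 300.2] [ 0.4638 -0.1233  0.0265]
chip_0 0.48 [258.8 291.3] [ 0.4991 -0.1257  0.0265]
chip_0 0.47 [271.9 277.9] [ 0.551  -0.1241  0.0265]
chip_0 0.39 [284.3 286.5] [ 0.5458 -0.1636  0.0265]
top [ 0.3825 -0.113   1.2933]
plate_mid 0.97 [281.8 231.6] [ 0.5237 -0.1048  0.022 ]
plate 0.77 [283.8 234. ] [ 0.5185 -0.1111  0.    ]
tray_floor 0.69 [320.4 235.4] [ 0.515  -0.2278  0.003 ]
tray_floor 0.26 [382.1 239.1] [ 0.5053 -0.4236
[... 312 characters left out ...]
09  ]
lamp_lens 0.61 [203.5 244.6] [0.4696 0.1126 0.16  ]
lamp 0.81 [171.5 228.6] [0.5285 0.2414 0.03  ]
chip_0 0.74 [302.  174.6] [ 0.708  -0.1678  0.0265]
chip_0 0.68 [383.2 238.7] [ 0.5044 -0.4214  0.0265]
{'time': 1.2, 'q': array([ 1.0829,  0.2204,  1.5265,  0.    ,  1.3947, -0.1261]), 'dq': array([-0.0003,  0.0019,  0.0006,  0.0008,  0.0006,  0.0014]), 'joint_efforts': array([ -0.0009, -49.6834, -38.9736,  -0.0002,   0.0002,   0.    ]), 'ee_pos': array([0.2212, 0.5845, 0.2098]), 'tool_rot': array([-0.    ,  0.1799,  0.9837, -0.    ]), 'contact_force': array([ 0.2627, -0.2582, -0.868 ]), 'torque': array([ 0.0451, -0.0254,  0.0251]), 'gripper_force': 0.0, 'grip_width': 0.0852983841764635}
```

View pics/scene1.png

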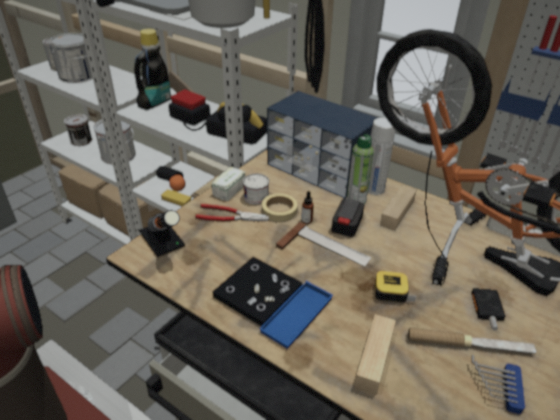

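View pics/top1.png

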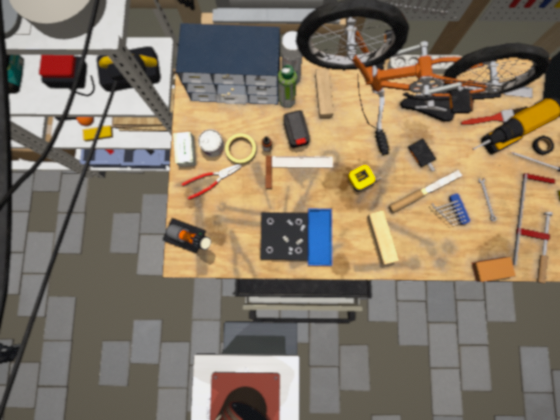

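The scene picture shows the plate near (258,290), the tray at (298,313), the block at (375,353) and the lamp in its cradle at (165,225). The top view agrees: plate (285,236), tray (320,237), block (383,238) slightly turned, lamp (190,237). I'm moving over there for a closer look.

{"op": "jog_arm", "data": {"plan": [{"wz": -0.153, "dz": -0.06, "jaw": -1}, {"wz": -0.153, "dz": -0.06, "jaw": -1}, {"wz": -0.153, "dz": -0.06, "jaw": -1}, {"dx": -0.04, "dy": -0.07, "jaw": -1}, {"dx": -0.04, "dy": -0.07, "jaw": -1}, {"dx": -0.04, "dy": -0.07, "jaw": -1}, {"dx": -0.04, "dy": -0.07, "jaw": -1}, {"dx": -0.04, "dy": -0.07, "jaw": -1}, {"dx": -0.04, "dy": -0.07, "jaw": -1}, {"dx": -0.04, "dy": -0.07, "jaw": -1}]}}

```text
invalid input at $.plan[0]: expected keys wx, wy, wz, dx, dy, dz, jaw
```

{"op": "jog_arm", "data": {"plan": [{"dx": -0.028, "dy": -0.07, "jaw": -1}, {"dx": -0.028, "dy": -0.07, "jaw": -1}, {"dx": -0.028, "dy": -0.07, "jaw": -1}, {"dx": -0.028, "dy": -0.07, "jaw": -1}, {"dx": -0.028, "dy": -0.07, "jaw": -1}, {"dx": -0.028, "dy": -0.07, "jaw": -1}, {"dx": -0.028, "dy": -0.07, "jaw": -1}, {"dx": -0.028, "dy": -0.07, "jaw": -1}, {"dx": -0.028, "dy": -0.07, "jaw": -1}, {"dx": -0.028, "dy": -0.07, "jaw": -1}]}}

```text
invalid input at $.plan[0]: expected keys wx, wy, wz, dx, dy, dz, jaw
```

```bash
cat > b.py <<'E'
from h import *
import sys
np.set_printoptions(precision=4,suppress=True)
s=ctrl.observe(); print(s["time"],s["ee_pos"],s["tool_rot"],s["q"])
im=ctrl.camera("wrist"); cv2.imwrite(f"pics/{sys.argv[1]}.png",im[:,:,::-1])
T=np.array(ctrl.get_calibration("wrist")["world_from_camera"]); print(T)
H=dict(plate_mid=.022,plate=0,tray_floor=.003,block_mid=.0225,block=0,chip_0=.0265,cradle=0,cup_mouth=.072,lamp_grip=.091,lamp_lens=.14,lamp=.033)
for t in sys.argv[2:]:
    for r in ctrl.mark_of(t,"wrist")[:6]:
        if r["conf"]>.2: print(t,round(r["conf"],2),np.round(r["point"],1),atz("wrist",r["point"],H[t]))
def rectof(t,z):
    for r in ctrl.masks_of(t,"wrist")[:1]:
        c=max(cv2.findContours(r["region"].astype(np.uint8),0,1)[0],key=cv2.contourArea)[:,0]
        P=np.array([atz("wrist",p,z)[:2] for p in c])*1000
        (c,wh,a)=cv2.minAreaRect(P.astype(np.float32)); print(t,"rect",round(r["conf"],2),np.round(r["rect"]),np.round(c,1),np.round(wh,1),round(a,1))
for t,z in [("plate",.022),("block",.045),("tray_floor",.016)]:
    if t in sys.argv: rectof(t,z)
E
python3 b.py w1 plate plate_mid tray_floor chip_0 lamp_grip lamp_lens cup_mouth lamp
```

```text
1.2 [0.2212 0.5845 0.2098] [-0.      0.1799  0.9837 -0.    ] [ 1.0829  0.2204  1.5265  0.      1.3947 -0.1261]
[[ 0.3549  0.8984  0.2589  0.1564]
 [ 0.9349 -0.3409 -0.0985  0.61  ]
 [-0.0003  0.277  -0.9609  0.3734]
 [ 0.      0.      0.      1.    ]]
```

{"op": "jog_arm", "data": {"plan": [{"wx": 0, "wy": 0, "wz": -0.153, "dx": 0, "dy": 0, "dz": -0.06, "jaw": -1}, {"wx": 0, "wy": 0, "wz": -0.153, "dx": 0, "dy": 0, "dz": -0.06, "jaw": -1}, {"wx": 0, "wy": 0, "wz": -0.153, "dx": 0, "dy": 0, "dz": -0.06, "jaw": -1}, {"wx": 0, "wy": 0, "wz": 0, "dx": -0.04, "dy": -0.07, "dz": 0, "jaw": -1}, {"wx": 0, "wy": 0, "wz": 0, "dx": -0.04, "dy": -0.07, "dz": 0, "jaw": -1}, {"wx": 0, "wy": 0, "wz": 0, "dx": -0.04, "dy": -0.07, "dz": 0, "jaw": -1}, {"wx": 0, "wy": 0, "wz": 0, "dx": -0.04, "dy": -0.07, "dz": 0, "jaw": -1}, {"wx": 0, "wy": 0, "wz": 0, "dx": -0.04, "dy": -0.07, "dz": 0, "jaw": -1}, {"wx": 0, "wy": 0, "wz": 0, "dx": -0.04, "dy": -0.07, "dz": 0, "jaw": -1}, {"wx": 0, "wy": 0, "wz": 0, "dx": -0.04, "dy": -0.07, "dz": 0, "jaw": -1}]}}

```text
time: 2.58
ee_pos: [0.3614, 0.3377, 0.3]
tool_rot: [0.0, 0.0, 1.0, 0.0]
contact_force: [0.5, 0.7, -0.0]
grip_width: 0.0856
gripper_force: 0.0
```

{"op": "jog_arm", "data": {"plan": [{"wx": 0, "wy": 0, "wz": 0, "dx": -0.02, "dy": -0.07, "dz": 0, "jaw": -1}, {"wx": 0, "wy": 0, "wz": 0, "dx": -0.02, "dy": -0.07, "dz": 0, "jaw": -1}, {"wx": 0, "wy": 0, "wz": 0, "dx": -0.02, "dy": -0.07, "dz": 0, "jaw": -1}, {"wx": 0, "wy": 0, "wz": 0, "dx": -0.02, "dy": -0.07, "dz": 0, "jaw": -1}, {"wx": 0, "wy": 0, "wz": 0, "dx": -0.02, "dy": -0.07, "dz": 0, "jaw": -1}, {"wx": 0, "wy": 0, "wz": 0, "dx": -0.02, "dy": -0.07, "dz": 0, "jaw": -1}, {"wx": 0, "wy": 0, "wz": 0, "dx": -0.02, "dy": -0.07, "dz": 0, "jaw": -1}, {"wx": 0, "wy": 0, "wz": 0, "dx": -0.02, "dy": -0.07, "dz": 0, "jaw": -1}, {"wx": 0, "wy": 0, "wz": 0, "dx": -0.02, "dy": -0.07, "dz": 0, "jaw": -1}, {"wx": 0, "wy": 0, "wz": 0, "dx": -0.02, "dy": -0.07, "dz": 0, "jaw": -1}]}}

```text
time: 3.42
ee_pos: [0.4606, -0.0126, 0.3002]
tool_rot: [0.0, 0.001, 1.0, -0.0]
contact_force: [0.7, 0.4, 0.4]
grip_width: 0.0857
gripper_force: 0.0
```

```bash
python3 b.py w1 plate plate_mid tray_floor chip_0 lamp_grip lamp_lens cup_mouth lamp
```

```text
3.4167 [ 0.4606 -0.0126  0.3002] [ 0.0005  0.0007  1.     -0.0001] [-0.1989 -0.2295  1.8075  0.0001  1.5626 -1.7682]
[[ 0.0065  0.9606  0.278   0.3923]
 [ 1.     -0.0049 -0.0065 -0.0167]
 [-0.0048  0.2781 -0.9606  0.4634]
 [ 0.      0.      0.      1.    ]]
plate 0.63 [210.8 198.4] [ 0.5153 -0.1097  0.    ]
plate_mid 0.87 [204.8 203. ] [ 0.5153 -0.1108  0.022 ]
plate_mid 0.23 [167.1 188.5] [ 0.4947 -0.1604  0.022 ]
tray_floor 0.73 [127.5 195.4] [ 0.5089 -0.222   0.003 ]
chip_0 0.64 [185.2 168.1] [ 0.4664 -0.1298  0.0265]
chip_0 0.55 [191.2 232.8] [ 0.557  -0.1286  0.0265]
chip_0 0.53 [164.3 216.3] [ 0.5328 -0.1636  0.0265]
chip_0 0.43 [198.9 193.7] [ 0.5011 -0.1141  0.0265]
chip_0 0.4 [167.2 189.8] [ 0.4956 -0.1562  0.0265]
chip_0 0.32 [208.7 196.4] [ 0.5049 -0.1012  0.0265]
lamp_grip 0.75 [431.2 202.8] [0.4963 0.1688 0.091 ]
lamp_lens 0.74 [403.9 194.7] [0.4739 0.1175 0.14  ]
cup_mouth 0.62 [445.3 207.5] [0.5075 0.1963 0.072 ]
lamp 0.79 [459.4 207.8] [0.5195 0.2357 0.033 ]
plate rect 0.86 [ 88. 133. 259. 259.] [ 510.2 -142.8] [222.7 177. ] 89.6
tray_floor rect 0.78 [ 88. 131. 159. 260.] [ 511.6 -216.9] [ 81.5 178.7] 89.6
```

{"op": "jog_arm", "data": {"plan": [{"wx": 0, "wy": 0, "wz": 0, "dx": -0.005, "dy": -0.08, "dz": 0.01, "jaw": -1}, {"wx": 0, "wy": 0, "wz": 0, "dx": -0.005, "dy": -0.08, "dz": 0.01, "jaw": -1}, {"wx": 0, "wy": 0, "wz": 0, "dx": -0.005, "dy": -0.08, "dz": 0.01, "jaw": -1}, {"wx": 0, "wy": 0, "wz": 0, "dx": -0.005, "dy": -0.08, "dz": 0.01, "jaw": -1}, {"wx": 0, "wy": 0, "wz": 0, "dx": -0.005, "dy": -0.08, "dz": 0.01, "jaw": -1}, {"wx": 0, "wy": 0, "wz": 0, "dx": -0.005, "dy": -0.08, "dz": 0.01, "jaw": -1}, {"wx": 0, "wy": 0, "wz": 0, "dx": -0.005, "dy": -0.08, "dz": 0.01, "jaw": -1}, {"wx": 0, "wy": 0, "wz": 0, "dx": -0.005, "dy": -0.08, "dz": 0.01, "jaw": -1}, {"wx": 0, "wy": 0, "wz": 0, "dx": -0.005, "dy": -0.08, "dz": 0.01, "jaw": -1}, {"wx": 0, "wy": 0, "wz": 0, "dx": -0.005, "dy": -0.08, "dz": 0.01, "jaw": -1}]}}

```text
time: 4.8
ee_pos: [0.4852, -0.4122, 0.2495]
tool_rot: [0.0, 0.0, 1.0, 0.0]
contact_force: [0.4, 0.5, 0.6]
grip_width: 0.0853
gripper_force: 0.0
```

```bash
python3 b.py w2 block block_mid plate tray_floor
```

```text
4.8 [ 0.4852 -0.4122  0.2495] [0.0001 0.0002 1.     0.    ] [-0.828   0.2257  1.4462  0.0002  1.4696 -2.3985]
[[ 0.0054  0.9616  0.2744  0.4147]
 [ 1.     -0.0046 -0.0036 -0.4176]
 [-0.0022  0.2744 -0.9616  0.4101]
 [ 0.      0.      0.      1.    ]]
block 0.69 [272.7 187.5] [ 0.5092 -0.4191  0.    ]
block_mid 0.71 [276.7 191.5] [ 0.5099 -0.4112  0.0225]
plate 0.76 [518.3 191.7] [ 0.5179 -0.1042  0.    ]
plate 0.42 [425.5 188.1] [ 0.5128 -0.2222  0.    ]
plate rect 0.59 [392. 114. 559. 259.] [ 510.8 -159. ] [212.9 175.5] 89.9
block rect 0.75 [234. 117. 308. 262.] [ 509.7 -414.1] [160.4  46.7] 15.0
tray_floor rect 0.66 [390. 113. 472. 260.] [ 512.5 -223.1] [ 78.8 178.7] 89.7
```

View pics/w1.png

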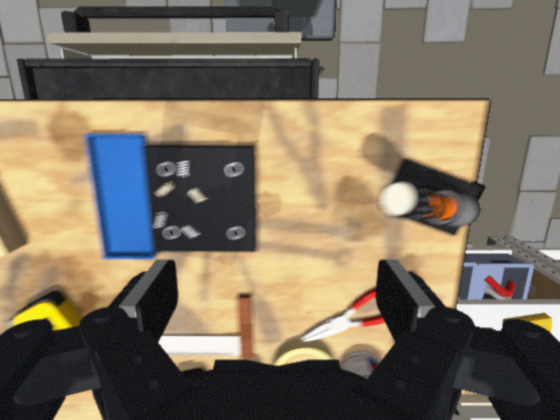

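View pics/w2.png

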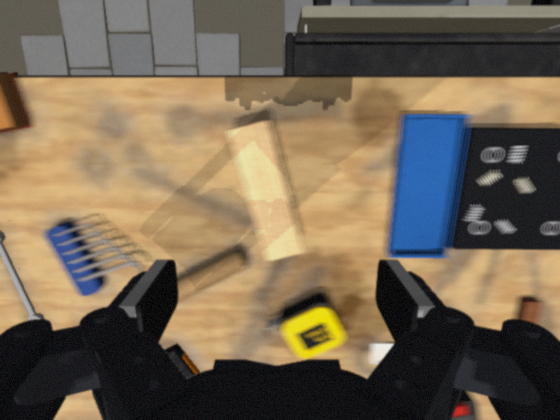

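The views agree. In w1 the plate sits at (147–255, 145–251) with five chips at (183,168), (165,188), (197,195), (160,220) and (190,232), and the lamp is at (400–470, 200). In w2 the block centre is at (266,190), turned about 15°. I'll approach with the opposite half turn to stay clear of the joint 6 limit.

{"op": "jog_arm", "data": {"plan": [{"wx": 0, "wy": 0, "wz": 0.153, "dx": 0, "dy": 0, "dz": 0.01, "jaw": -1}, {"wx": 0, "wy": 0, "wz": 0.153, "dx": 0, "dy": 0, "dz": 0.01, "jaw": -1}, {"wx": 0, "wy": 0, "wz": 0.153, "dx": 0, "dy": 0, "dz": 0.01, "jaw": -1}, {"wx": 0, "wy": 0, "wz": 0.153, "dx": 0, "dy": 0, "dz": 0.01, "jaw": -1}, {"wx": 0, "wy": 0, "wz": 0.153, "dx": 0, "dy": 0, "dz": 0.01, "jaw": -1}, {"wx": 0, "wy": 0, "wz": 0.153, "dx": 0, "dy": 0, "dz": 0.01, "jaw": -1}, {"wx": 0, "wy": 0, "wz": 0.153, "dx": 0, "dy": 0, "dz": 0.01, "jaw": -1}, {"wx": 0, "wy": 0, "wz": 0.153, "dx": 0, "dy": 0, "dz": 0.01, "jaw": -1}, {"wx": 0, "wy": 0, "wz": 0.153, "dx": 0, "dy": 0, "dz": 0.01, "jaw": -1}, {"wx": 0, "wy": 0, "wz": 0.153, "dx": 0, "dy": 0, "dz": 0.01, "jaw": -1}]}}

```text
time: 6.03
ee_pos: [0.4856, -0.4096, 0.2008]
tool_rot: [0.001, 0.568, 0.823, -0.0]
contact_force: [0.7, 0.5, 0.2]
grip_width: 0.0851
gripper_force: 0.0
```

{"op": "jog_arm", "data": {"plan": [{"wx": 0, "wy": 0, "wz": 0.153, "dx": 0, "dy": 0, "dz": 0.01, "jaw": -1}, {"wx": 0, "wy": 0, "wz": 0.153, "dx": 0, "dy": 0, "dz": 0.01, "jaw": -1}, {"wx": 0, "wy": 0, "wz": 0.153, "dx": 0, "dy": 0, "dz": 0.01, "jaw": -1}, {"wx": 0, "wy": 0, "wz": 0.153, "dx": 0, "dy": 0, "dz": 0.01, "jaw": -1}, {"wx": 0, "wy": 0, "wz": 0.153, "dx": 0, "dy": 0, "dz": 0.01, "jaw": -1}, {"wx": 0, "wy": 0, "wz": 0.153, "dx": 0, "dy": 0, "dz": 0.01, "jaw": -1}, {"wx": 0, "wy": 0, "wz": 0.153, "dx": 0, "dy": 0, "dz": 0.01, "jaw": -1}, {"wx": 0, "wy": 0, "wz": 0.153, "dx": 0, "dy": 0, "dz": 0.01, "jaw": -1}, {"wx": 0, "wy": 0, "wz": 0.153, "dx": 0, "dy": 0, "dz": 0.01, "jaw": -1}, {"wx": 0, "wy": 0, "wz": 0.153, "dx": 0, "dy": 0, "dz": 0.01, "jaw": -1}]}}

```text
time: 6.87
ee_pos: [0.4857, -0.4097, 0.1508]
tool_rot: [0.001, 0.934, 0.358, 0.0]
contact_force: [-1.0, 0.7, -0.2]
grip_width: 0.0856
gripper_force: 0.0
```

{"op": "jog_arm", "data": {"plan": [{"wx": 0, "wy": 0, "wz": 0.153, "dx": 0, "dy": 0, "dz": 0.01, "jaw": -1}, {"wx": 0, "wy": 0, "wz": 0.153, "dx": 0, "dy": 0, "dz": 0.01, "jaw": -1}, {"wx": 0, "wy": 0, "wz": 0.153, "dx": 0, "dy": 0, "dz": 0.01, "jaw": -1}, {"wx": 0, "wy": 0, "wz": 0.153, "dx": 0, "dy": 0, "dz": 0.01, "jaw": -1}, {"wx": 0, "wy": 0, "wz": 0, "dx": 0.046, "dy": 0.0165, "dz": 0, "jaw": -1}, {"wx": 0, "wy": 0, "wz": 0, "dx": 0, "dy": 0, "dz": 0, "jaw": -1}]}}

```text
time: 7.37
ee_pos: [0.5121, -0.4116, 0.1306]
tool_rot: [0.001, 0.992, 0.129, 0.001]
contact_force: [0.5, -0.9, 0.6]
grip_width: 0.0855
gripper_force: 0.0
```

```bash
python3 b.py w3 block block_mid
```

```text
7.3667 [ 0.5121 -0.4116  0.1306] [0.0006 0.9917 0.1288 0.0012] [-0.7976  0.3555  1.5134  0.0013  1.2703  0.5145]
[[ 0.2555 -0.9293 -0.2667  0.5797]
 [-0.9668 -0.2452 -0.072  -0.3931]
 [ 0.0015  0.2762 -0.9611  0.2944]
 [ 0.      0.      0.      1.    ]]
block 0.95 [282.7 194.9] [ 0.5074 -0.4185  0.    ]
block_mid 0.82 [285.7 199.5] [ 0.5091 -0.4202  0.0225]
block rect 0.74 [254. 100. 318. 302.] [ 507.7 -417.8] [160.4  46.2] 14.9
```

{"op": "jog_arm", "data": {"plan": [{"wx": 0, "wy": 0, "wz": 0, "dx": -0.01, "dy": 0.011, "dz": 0.04, "jaw": -1}, {"wx": 0, "wy": 0, "wz": 0, "dx": 0, "dy": 0, "dz": 0.05, "jaw": -1}, {"wx": 0, "wy": 0, "wz": 0, "dx": 0, "dy": 0, "dz": 0.05, "jaw": -1}, {"wx": 0, "wy": 0, "wz": 0, "dx": 0, "dy": 0, "dz": 0.05, "jaw": -1}, {"wx": 0, "wy": 0, "wz": 0, "dx": 0, "dy": 0, "dz": 0.02, "jaw": -1}, {"wx": 0, "wy": 0, "wz": 0, "dx": 0, "dy": 0, "dz": 0, "jaw": 1}, {"wx": 0, "wy": 0, "wz": 0, "dx": 0, "dy": 0, "dz": 0, "jaw": 1}, {"wx": 0, "wy": 0, "wz": 0, "dx": 0, "dy": 0, "dz": 0, "jaw": 1}, {"wx": 0, "wy": 0, "wz": 0, "dx": 0, "dy": 0, "dz": 0, "jaw": 1}, {"wx": 0, "wy": 0, "wz": 0, "dx": 0, "dy": 0, "dz": 0, "jaw": 1}]}}

```text
time: 8.4
ee_pos: [0.5068, -0.4206, 0.0269]
tool_rot: [0.001, 0.992, 0.128, 0.001]
contact_force: [-0.1, 0.4, -0.4]
grip_width: 0.0253
gripper_force: 0.0
```

{"op": "jog_arm", "data": {"plan": [{"wx": 0, "wy": 0, "wz": 0, "dx": 0, "dy": 0, "dz": 0, "jaw": 1}, {"wx": 0, "wy": 0, "wz": 0, "dx": 0, "dy": 0, "dz": 0, "jaw": 1}, {"wx": 0, "wy": 0, "wz": 0, "dx": 0, "dy": 0, "dz": 0, "jaw": 1}, {"wx": 0, "wy": 0, "wz": 0, "dx": 0, "dy": 0, "dz": 0, "jaw": 1}]}}

```text
time: 8.73
ee_pos: [0.5059, -0.4196, 0.025]
tool_rot: [0.0, 0.992, 0.128, 0.0]
contact_force: [0.5, -0.2, 0.2]
grip_width: 0.0001
gripper_force: 0.0
```

```bash
python3 b.py w4 block block_mid; python3 - <<'E'
from h import *
im=ctrl.camera("scene"); cv2.imwrite("pics/s2.png",np.hstack([cv2.resize(im[230:410,250:500,::-1],None,fx=1.6,fy=1.6),cv2.resize(cv2.imread("pics/w4.png"),(384,288))]))
E
```

```text
8.7333 [ 0.5059 -0.4196  0.025 ] [0.0001 0.9918 0.1278 0.0001] [-0.8123  0.4769  1.5675  0.      1.0971  0.5022]
[[ 0.2526 -0.9296 -0.2684  0.5748]
 [-0.9676 -0.2426 -0.0702 -0.4012]
 [ 0.0001  0.2774 -0.9608  0.1884]
 [ 0.      0.      0.      1.    ]]
block 0.76 [275.5 222.5] [ 0.5113 -0.4172  0.    ]
block_mid 0.92 [278.4 238.5] [ 0.5106 -0.419   0.0225]
block rect 0.75 [219.  73. 330. 366.] [ 538.6 -409.6] [101.   45.1] 15.0
```

View pics/s2.png

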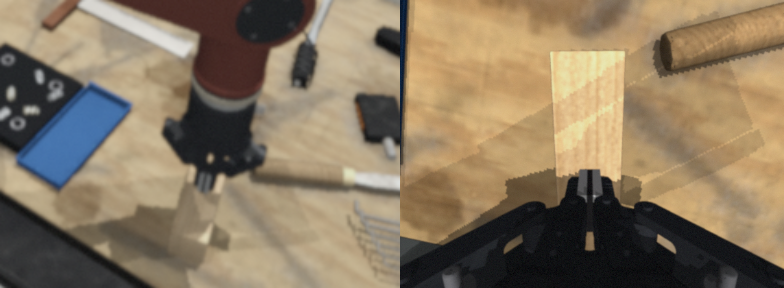

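```bash
python3 - <<'E'
from h import *
s=ctrl.observe(); p=np.array(s["ee_pos"])
for z in (.017,.025,.036,.045,.06,.09): print(z,proj("wrist",[p[0],p[1],z]),proj("scene",[p[0],p[1],z]))
im=ctrl.camera("wrist"); cv2.imwrite("pics/w5.png",cv2.resize(im[180:420,160:400,::-1],None,fx=2.4,fy=2.4,interpolation=cv2.INTER_CUBIC))
print(s["joint_efforts"],s["contact_force"])
E
```

```text
0.017 [277.00093441 242.98510205] [375.09495964 356.10581755]
0.025 [277.02640565 248.87245295] [375.61097402 353.6858935 ]
0.036 [277.06527667 257.85698936] [376.32886349 350.319247  ]
0.045 [277.10096042 266.10482968] [376.92356198 347.53032243]
0.06 [277.1700175  282.06648802] [377.92971845 342.81180617]
0.09 [277.3603914  326.06896928] [380.00020287 333.10197008]
[ 2.78870655e-03 -5.65991127e+01 -3.40830445e+01  1.33293242e-04
  1.90895269e-03 -5.83222686e-05] [ 0.35015481  0.05113229 -0.16479626]
```

View pics/w5.png

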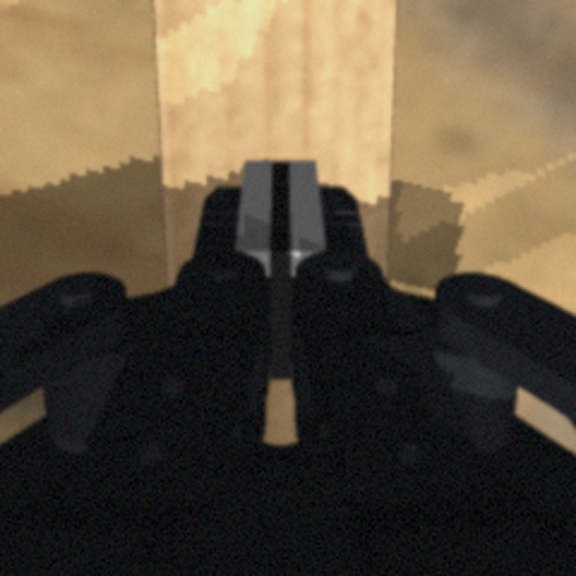

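The fingers shut to zero at TCP z 0.025 with no contact force, and the block's image pose hasn't changed. That's inconsistent with a proper straddle, so I'll lift straight up and check where the fingertips and the block top really are.

{"op": "jog_arm", "data": {"plan": [{"wx": 0, "wy": 0, "wz": 0, "dx": 0, "dy": 0, "dz": -0.04, "jaw": 1}, {"wx": 0, "wy": 0, "wz": 0, "dx": 0, "dy": 0, "dz": -0.04, "jaw": 1}, {"wx": 0, "wy": 0, "wz": 0, "dx": 0, "dy": 0, "dz": -0.04, "jaw": 1}, {"wx": 0, "wy": 0, "wz": 0, "dx": 0, "dy": 0, "dz": 0, "jaw": 1}, {"wx": 0, "wy": 0, "wz": 0, "dx": 0, "dy": 0, "dz": 0, "jaw": 1}]}}

```text
time: 9.45
ee_pos: [0.5067, -0.4205, 0.0864]
tool_rot: [0.001, 0.992, 0.128, 0.001]
contact_force: [-1.4, 0.5, -0.3]
grip_width: 0.0002
gripper_force: 0.0
```

```bash
python3 b.py w6 block block_mid; python3 - <<'E'
from h import *
s=ctrl.observe(); p=np.array(s["ee_pos"])
for z in (-.008,0,.011,.03,.05): print(z,proj("wrist",p+[0,0,z]),proj("scene",p+[0,0,z]))
im=ctrl.camera("scene"); a=cv2.resize(im[290:390,320:440,::-1],(480,400),interpolation=cv2.INTER_CUBIC)
w=cv2.imread("pics/w6.png")[180:420,190:370]
cv2.imwrite("pics/s3.png",np.hstack([a,cv2.resize(w,(300,400))]))
E
```

```text
9.45 [ 0.5067 -0.4205  0.0864] [0.0014 0.9918 0.1278 0.001 ] [-0.8123  0.4029  1.5399 -0.      1.1954  0.5022]
[[ 0.2526 -0.9297 -0.268   0.5748]
 [-0.9676 -0.2425 -0.0705 -0.4012]
 [ 0.0005  0.2772 -0.9608  0.2484]
 [ 0.      0.      0.      1.    ]]
block 0.85 [271.8 199.4] [ 0.5082 -0.4142  0.    ]
block_mid 0.56 [279.2 209.6] [ 0.5083 -0.4194  0.0225]
block rect 0.6 [230.  83. 314. 277.] [ 527.8 -410. ] [119.8  44.6] 14.8
-0.008 [277.0469972  242.72767743] [378.38360613 338.06341697]
0 [277.0385564  248.61329106] [378.93565932 335.46107854]
0.011 [277.02567766 257.59339808] [379.70402244 331.83907088]
0.03 [276.99910681 276.12075952] [381.05715926 325.46048267]
0.05 [276.9630138 301.2877429] [382.51821752 318.57316072]
```

View pics/s3.png

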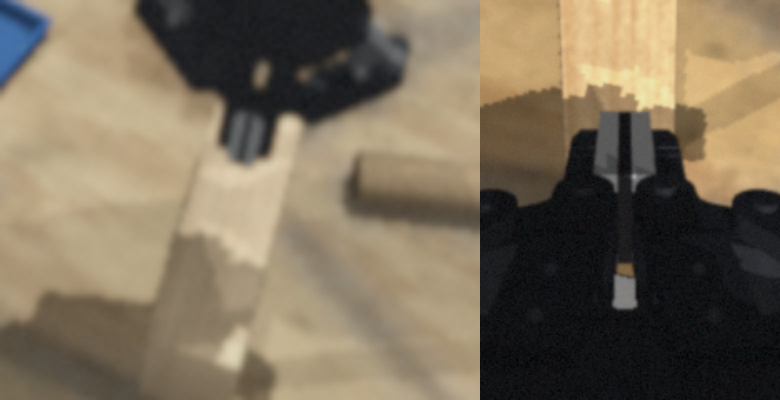

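Fingertips now show at scene pixel (380,330), well above where the stated geometry puts them at (378,338). So the tips were just above the block top when they closed, and the block hasn't moved. I'll go deeper in guarded steps.

{"op": "jog_arm", "data": {"plan": [{"wx": 0, "wy": 0, "wz": 0, "dx": 0, "dy": 0, "dz": 0, "jaw": -1}, {"wx": 0, "wy": 0, "wz": 0, "dx": 0, "dy": 0, "dz": 0, "jaw": -1}, {"wx": 0, "wy": 0, "wz": 0, "dx": 0, "dy": 0, "dz": 0, "jaw": -1}, {"wx": 0, "wy": 0, "wz": 0, "dx": 0, "dy": 0, "dz": 0, "jaw": -1}, {"wx": 0, "wy": 0, "wz": 0, "dx": 0, "dy": 0, "dz": 0, "jaw": -1}, {"wx": 0, "wy": 0, "wz": 0, "dx": 0, "dy": 0, "dz": 0, "jaw": -1}, {"wx": 0, "wy": 0, "wz": 0, "dx": 0, "dy": 0, "dz": 0, "jaw": -1}, {"wx": 0, "wy": 0, "wz": 0, "dx": 0, "dy": 0, "dz": 0, "jaw": -1}]}}

```text
time: 10.37
ee_pos: [0.5059, -0.4196, 0.0849]
tool_rot: [0.0, 0.992, 0.128, 0.0]
contact_force: [-0.7, 0.5, 0.5]
grip_width: 0.0859
gripper_force: 0.0
```

{"op": "jog_arm", "data": {"plan": [{"wx": 0, "wy": 0, "wz": 0, "dx": 0, "dy": 0, "dz": 0.06, "jaw": -1}, {"wx": 0, "wy": 0, "wz": 0, "dx": 0, "dy": 0, "dz": 0.06, "jaw": -1}, {"wx": 0, "wy": 0, "wz": 0, "dx": 0, "dy": 0, "dz": 0.03, "jaw": -1}, {"wx": 0, "wy": 0, "wz": 0, "dx": 0, "dy": 0, "dz": 0.005, "jaw": -1}, {"wx": 0, "wy": 0, "wz": 0, "dx": 0, "dy": 0, "dz": 0, "jaw": -1}]}}

```text
time: 10.78
ee_pos: [0.505, -0.4186, 0.0059]
tool_rot: [-0.001, 0.992, 0.128, -0.001]
contact_force: [0.6, 0.2, 0.4]
grip_width: 0.0853
gripper_force: 0.0
```

```bash
python3 b.py w7 block block_mid; python3 - <<'E'
from h import *
s=ctrl.observe(); p=np.array(s["ee_pos"]); print(p,s["contact_force"],s["grip_width"])
im=ctrl.camera("scene"); a=cv2.resize(im[290:390,320:440,::-1],(480,400),interpolation=cv2.INTER_CUBIC)
w=cv2.imread("pics/w7.png")[120:420,60:500]
cv2.imwrite("pics/s4.png",np.hstack([a[:,80:400],cv2.resize(w,(480,400))]))
E
```

```text
10.7833 [ 0.505  -0.4186  0.0059] [-0.0013  0.9918  0.1278 -0.0009] [-0.8123  0.5023  1.5729  0.      1.0696  0.5022]
[[ 0.2526 -0.9296 -0.2684  0.575 ]
 [-0.9676 -0.2426 -0.0701 -0.4014]
 [ 0.0001  0.2774 -0.9608  0.1713]
 [ 0.      0.      0.      1.    ]]
block 0.88 [278.2 235.4] [ 0.5107 -0.4201  0.    ]
block_mid 0.58 [276.9 253.6] [ 0.5099 -0.4199  0.0225]
block rect 0.92 [211.  65. 341. 366.] [ 527.9 -415.1] [128.3  46.3] 15.2
[ 0.5070523  -0.42083711  0.00955433] [-0.06337543 -0.53365672  0.05301363] 0.08600429951524582
```

View pics/s4.png

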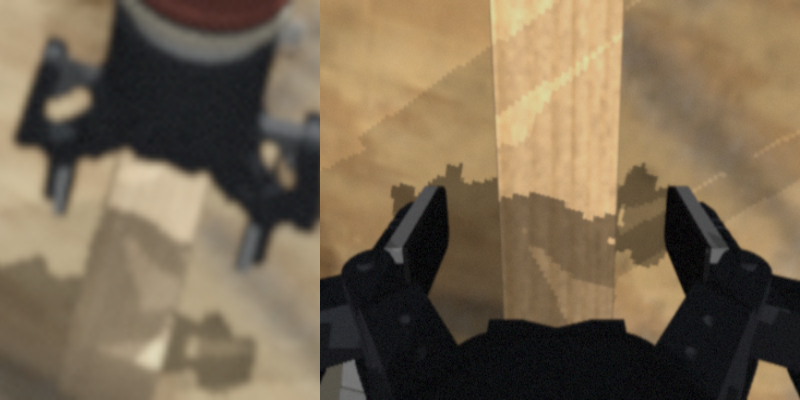

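The fingers straddle the block with clearance on both sides (scene crop: fingers left and right of the block; wrist crop: pads at about (430,220) and (690,220)). I'll go a little deeper and close.

{"op": "jog_arm", "data": {"plan": [{"wx": 0, "wy": 0, "wz": 0, "dx": 0, "dy": 0, "dz": 0.01, "jaw": -1}, {"wx": 0, "wy": 0, "wz": 0, "dx": 0, "dy": 0, "dz": 0, "jaw": 1}, {"wx": 0, "wy": 0, "wz": 0, "dx": 0, "dy": 0, "dz": 0, "jaw": 1}, {"wx": 0, "wy": 0, "wz": 0, "dx": 0, "dy": 0, "dz": 0, "jaw": 1}, {"wx": 0, "wy": 0, "wz": 0, "dx": 0, "dy": 0, "dz": 0, "jaw": 1}, {"wx": 0, "wy": 0, "wz": 0, "dx": 0, "dy": 0, "dz": 0, "jaw": 1}, {"wx": 0, "wy": 0, "wz": 0, "dx": 0, "dy": 0, "dz": 0, "jaw": 1}, {"wx": 0, "wy": 0, "wz": 0, "dx": 0, "dy": 0, "dz": 0, "jaw": 1}]}}

```text
time: 11.7
ee_pos: [0.5061, -0.4198, 0.0027]
tool_rot: [0.0, 0.992, 0.128, 0.0]
contact_force: [0.3, -0.7, 1.2]
grip_width: 0.0436
gripper_force: 64.3
```

```bash
python3 b.py w8 block block_mid
```

```text
11.7 [ 0.5061 -0.4198  0.0027] [0.0003 0.9918 0.1278 0.0002] [-0.8123  0.5072  1.5729  0.      1.0608  0.5022]
[[ 0.2525 -0.9298 -0.2679  0.575 ]
 [-0.9676 -0.2425 -0.0707 -0.4014]
 [ 0.0007  0.277  -0.9609  0.1663]
 [ 0.      0.      0.      1.    ]]
block 0.77 [277.4 237.8] [ 0.511  -0.4187  0.    ]
block_mid 0.6 [278.6 256.9] [ 0.5106 -0.4193  0.0225]
block rect 0.9 [212.  63. 342. 365.] [ 529.7 -413. ] [121.   45.3] 15.0
```

{"op": "jog_arm", "data": {"plan": [{"wx": 0, "wy": 0, "wz": 0, "dx": 0, "dy": 0, "dz": -0.02, "jaw": 1}, {"wx": 0, "wy": 0, "wz": 0, "dx": 0, "dy": 0, "dz": -0.06, "jaw": 1}, {"wx": 0, "wy": 0, "wz": 0, "dx": 0, "dy": 0, "dz": -0.06, "jaw": 1}, {"wx": 0, "wy": 0, "wz": 0, "dx": 0, "dy": 0, "dz": -0.06, "jaw": 1}, {"wx": 0, "wy": 0, "wz": 0.112, "dx": 0, "dy": 0, "dz": 0, "jaw": 1}, {"wx": 0, "wy": 0, "wz": 0.112, "dx": 0, "dy": 0, "dz": 0, "jaw": 1}, {"wx": 0, "wy": 0, "wz": 0.112, "dx": 0, "dy": 0, "dz": 0, "jaw": 1}, {"wx": 0, "wy": 0, "wz": 0, "dx": 0.001, "dy": -0.04, "dz": 0, "jaw": 1}, {"wx": 0, "wy": 0, "wz": 0, "dx": 0.001, "dy": -0.07, "dz": 0, "jaw": 1}, {"wx": 0, "wy": 0, "wz": 0, "dx": 0.001, "dy": -0.07, "dz": 0, "jaw": 1}]}}

```text
time: 12.73
ee_pos: [0.5072, -0.329, 0.1021]
tool_rot: [-0.0, 1.0, -0.005, -0.0]
contact_force: [0.5, 1.1, -0.9]
grip_width: 0.0437
gripper_force: 63.9
```

{"op": "jog_arm", "data": {"plan": [{"wx": 0, "wy": 0, "wz": 0, "dx": 0.001, "dy": -0.07, "dz": 0, "jaw": 1}, {"wx": 0, "wy": 0, "wz": 0, "dx": 0.001, "dy": -0.07, "dz": 0, "jaw": 1}, {"wx": 0, "wy": 0, "wz": 0, "dx": 0.001, "dy": -0.07, "dz": 0, "jaw": 1}, {"wx": 0, "wy": 0, "wz": 0, "dx": 0.001, "dy": -0.07, "dz": 0, "jaw": 1}, {"wx": 0, "wy": 0, "wz": 0, "dx": 0.001, "dy": -0.07, "dz": 0, "jaw": 1}, {"wx": 0, "wy": 0, "wz": 0, "dx": 0.001, "dy": -0.07, "dz": 0, "jaw": 1}, {"wx": 0, "wy": 0, "wz": 0, "dx": 0.001, "dy": -0.07, "dz": 0, "jaw": 1}, {"wx": 0, "wy": 0, "wz": 0, "dx": 0, "dy": -0.07, "dz": 0, "jaw": 1}, {"wx": 0, "wy": 0, "wz": 0, "dx": 0, "dy": -0.04, "dz": 0, "jaw": 1}, {"wx": 0, "wy": 0, "wz": 0, "dx": 0, "dy": 0, "dz": 0, "jaw": 1}]}}

```text
time: 13.57
ee_pos: [0.5128, -0.0255, 0.1022]
tool_rot: [-0.001, 1.0, -0.002, -0.001]
contact_force: [-0.3, 0.0, -0.9]
grip_width: 0.0437
gripper_force: 64.0
```

```bash
python3 b.py w9 plate plate_mid tray_floor chip_0; python3 - <<'E'
from h import *
np.set_printoptions(precision=4,suppress=True)
# block rect at its lifted height (top = underside+.045)
z=ctrl.observe()["ee_pos"][2]-.0025+.045
r=ctrl.masks_of("block","wrist")[0]; c=max(cv2.findContours(r["region"].astype(np.uint8),0,1)[0],key=cv2.contourArea)[:,0]
P=np.array([atz("wrist",p,z)[:2] for p in c])*1000
print(r["rect"],cv2.minAreaRect(P.astype(np.float32)))
ctrl.camera("top")
for t in ("plate","block"):
  r=ctrl.masks_of(t,"top")
  if r: print(t,r[0]["conf"],r[0]["rect"])
E
```

```text
13.5667 [ 0.5128 -0.0255  0.1022] [-0.0009  1.     -0.0018 -0.0006] [-0.2045  0.0616  1.915   0.0016  1.1667  1.3694]
[[-0.005  -0.9605 -0.2782  0.5845]
 [-1.      0.0047  0.0015 -0.0273]
 [-0.0001  0.2782 -0.9605  0.2658]
 [ 0.      0.      0.      1.    ]]
plate 0.73 [382.6 195.2] [ 0.5153 -0.1152  0.    ]
plate_mid 0.61 [389.5 205. ] [ 0.5134 -0.1148  0.022 ]
tray_floor 0.87 [522.  196.5] [ 0.5141 -0.2286  0.003 ]
chip_0 0.86 [451.2 229.9] [ 0.4946 -0.1625  0.0265]
chip_0 0.63 [407.1 265.4] [ 0.4653 -0.1319  0.0265]
chip_0 0.63 [395.6 219.6] [ 0.5033 -0.1195  0.0265]
chip_0 0.57 [423.1 150.4] [ 0.5549 -0.1344  0.0265]
chip_0 0.55 [475.9 173.5] [ 0.5379 -0.1745  0.0265]
plate rect 0.73 [  0. 292.  22. 368.] [403.3 197.7] [15.9 77.3] 76.6
tray_floor rect 0.84 [457.  78. 557. 306.] [ 512.8 -223.7] [ 84.2 179. ] 89.4
[212.1, 65.4, 342.9, 364.9] ((538.0712280273438, -30.102224349975586), (44.462921142578125, 120.30150604248047), 89.61871337890625)
plate 0.94 [266.5, 204.8, 330.4, 266.8]
block 0.42 [249.8, 241.4, 256.3, 257.2]
```

{"op": "jog_arm", "data": {"plan": [{"wx": 0, "wy": 0, "wz": 0, "dx": 0, "dy": 0, "dz": 0.05, "jaw": 1}, {"wx": 0, "wy": 0, "wz": 0, "dx": 0, "dy": 0, "dz": 0.05, "jaw": 1}, {"wx": 0, "wy": 0, "wz": 0, "dx": 0, "dy": 0, "dz": 0.035, "jaw": 1}, {"wx": 0, "wy": 0, "wz": 0, "dx": 0, "dy": 0, "dz": 0.017, "jaw": 1}, {"wx": 0, "wy": 0, "wz": 0, "dx": 0, "dy": 0, "dz": 0, "jaw": 1}, {"wx": 0, "wy": 0, "wz": 0, "dx": 0, "dy": 0.01, "dz": 0, "jaw": 1}, {"wx": 0, "wy": 0, "wz": 0, "dx": 0, "dy": 0.01, "dz": 0, "jaw": 1}, {"wx": 0, "wy": 0, "wz": 0, "dx": 0, "dy": 0.01, "dz": 0, "jaw": 1}, {"wx": 0, "wy": 0, "wz": 0, "dx": 0, "dy": 0.01, "dz": 0, "jaw": 1}, {"wx": 0, "wy": 0, "wz": 0, "dx": 0, "dy": 0.01, "dz": 0, "jaw": 1}]}}

```text
time: 14.95
ee_pos: [0.5138, -0.0554, 0.0266]
tool_rot: [0.0, 1.0, -0.004, 0.0]
contact_force: [-0.7, 0.1, -0.6]
grip_width: 0.0436
gripper_force: 64.4
```

{"op": "jog_arm", "data": {"plan": [{"wx": 0, "wy": 0, "wz": 0, "dx": 0, "dy": 0.01, "dz": 0, "jaw": 1}, {"wx": 0, "wy": 0, "wz": 0, "dx": 0, "dy": 0.01, "dz": 0, "jaw": 1}, {"wx": 0, "wy": 0, "wz": 0, "dx": 0, "dy": 0.01, "dz": 0, "jaw": 1}, {"wx": 0, "wy": 0, "wz": 0, "dx": 0, "dy": 0.01, "dz": 0, "jaw": 1}, {"wx": 0, "wy": 0, "wz": 0, "dx": 0, "dy": 0.01, "dz": 0, "jaw": 1}, {"wx": 0, "wy": 0, "wz": 0, "dx": 0, "dy": 0.01, "dz": 0, "jaw": 1}, {"wx": 0, "wy": 0, "wz": 0, "dx": 0, "dy": 0.01, "dz": 0, "jaw": 1}, {"wx": 0, "wy": 0, "wz": 0, "dx": 0, "dy": 0.01, "dz": 0, "jaw": 1}, {"wx": 0, "wy": 0, "wz": 0, "dx": 0, "dy": 0.01, "dz": 0, "jaw": 1}, {"wx": 0, "wy": 0, "wz": 0, "dx": 0, "dy": 0.01, "dz": 0, "jaw": 1}]}}

```text
time: 15.78
ee_pos: [0.5132, -0.105, 0.0263]
tool_rot: [-0.0, 1.0, -0.004, -0.0]
contact_force: [-0.3, 0.2, -1.7]
grip_width: 0.0437
gripper_force: 64.4
```

{"op": "jog_arm", "data": {"plan": [{"wx": 0, "wy": 0, "wz": 0, "dx": 0, "dy": 0.01, "dz": 0, "jaw": 1}, {"wx": 0, "wy": 0, "wz": 0, "dx": 0, "dy": 0.01, "dz": 0, "jaw": 1}, {"wx": 0, "wy": 0, "wz": 0, "dx": 0, "dy": 0.01, "dz": 0, "jaw": 1}, {"wx": 0, "wy": 0, "wz": 0, "dx": 0, "dy": 0.01, "dz": 0, "jaw": 1}, {"wx": 0, "wy": 0, "wz": 0, "dx": 0, "dy": 0.01, "dz": 0, "jaw": 1}, {"wx": 0, "wy": 0, "wz": 0, "dx": 0, "dy": 0.01, "dz": 0, "jaw": 1}, {"wx": 0, "wy": 0, "wz": 0, "dx": 0, "dy": 0.01, "dz": 0, "jaw": 1}, {"wx": 0, "wy": 0, "wz": 0, "dx": 0, "dy": 0.01, "dz": 0, "jaw": 1}, {"wx": 0, "wy": 0, "wz": 0, "dx": 0, "dy": 0.01, "dz": 0, "jaw": 1}, {"wx": 0, "wy": 0, "wz": 0, "dx": 0, "dy": 0.01, "dz": 0, "jaw": 1}]}}

```text
time: 16.62
ee_pos: [0.5128, -0.1551, 0.0263]
tool_rot: [0.0, 1.0, -0.004, -0.0]
contact_force: [0.3, -0.0, -0.6]
grip_width: 0.0437
gripper_force: 64.5
```

{"op": "jog_arm", "data": {"plan": [{"wx": 0, "wy": 0, "wz": 0, "dx": 0, "dy": 0.01, "dz": 0, "jaw": 1}, {"wx": 0, "wy": 0, "wz": 0, "dx": 0, "dy": 0.01, "dz": 0, "jaw": 1}, {"wx": 0, "wy": 0, "wz": 0, "dx": 0, "dy": 0.01, "dz": 0, "jaw": 1}, {"wx": 0, "wy": 0, "wz": 0, "dx": 0, "dy": 0.01, "dz": 0, "jaw": 1}, {"wx": 0, "wy": 0, "wz": 0, "dx": 0, "dy": 0.01, "dz": 0, "jaw": 1}, {"wx": 0, "wy": 0, "wz": 0, "dx": 0, "dy": 0.01, "dz": 0, "jaw": 1}, {"wx": 0, "wy": 0, "wz": 0, "dx": 0, "dy": 0.01, "dz": 0, "jaw": 1}, {"wx": 0, "wy": 0, "wz": 0, "dx": 0, "dy": 0, "dz": 0, "jaw": 1}, {"wx": 0, "wy": 0, "wz": 0, "dx": 0, "dy": 0, "dz": 0, "jaw": 1}]}}

```text
time: 17.37
ee_pos: [0.5126, -0.1899, 0.0263]
tool_rot: [-0.0, 1.0, -0.004, 0.0]
contact_force: [-0.3, -0.4, -0.5]
grip_width: 0.0438
gripper_force: 64.4
```

```bash
python3 b.py w10 plate tray_floor chip_0; python3 - <<'E'
from h import *
ctrl.camera("top"); ctrl.camera("scene")
for c in ("top","scene"):
  for r in ctrl.mark_of("chip_0",c): print(c,round(r["conf"],2),np.round(r["point"]),np.round(atz(c,r["point"],.01),3))
E
```

```text
17.3667 [ 0.5126 -0.1899  0.0263] [-0.      1.     -0.0041  0.    ] [-0.4991  0.2447  1.871   0.0001  1.0258  1.0798]
[[-0.0089 -0.9607 -0.2774  0.5838]
 [-1.      0.0085  0.0025 -0.1897]
 [-0.      0.2774 -0.9607  0.1898]
 [ 0.      0.      0.      1.    ]]
plate 0.66 [148.  228.7] [ 0.5146 -0.1117  0.    ]
tray_floor 0.81 [333.4 232. ] [ 0.5126 -0.2226  0.003 ]
plate rect 0.79 [  3.  69. 424. 360.] [514.5 -97.2] [121.5 148. ] 89.6
tray_floor rect 0.68 [331.  64. 425. 361.] [ 537.5 -240.5] [ 41.  130.4] 89.4
scene 0.45 [287. 315.] [ 0.491 -0.21   0.01 ]
scene 0.36 [295. 305.] [ 0.528 -0.208  0.01 ]
scene 0.26 [161. 224.] [0.547 0.247 0.01 ]
```

{"op": "jog_arm", "data": {"plan": [{"wx": 0, "wy": 0, "wz": 0, "dx": 0, "dy": 0, "dz": -0.06, "jaw": 1}, {"wx": 0, "wy": 0, "wz": 0, "dx": 0, "dy": 0, "dz": -0.06, "jaw": 1}, {"wx": 0, "wy": 0, "wz": 0, "dx": 0, "dy": 0, "dz": -0.06, "jaw": 1}, {"wx": 0, "wy": 0, "wz": 0, "dx": 0, "dy": 0, "dz": -0.06, "jaw": 1}, {"wx": 0, "wy": 0, "wz": 0, "dx": 0, "dy": 0.06, "dz": 0, "jaw": 1}, {"wx": 0, "wy": 0, "wz": 0, "dx": 0, "dy": 0.08, "dz": 0, "jaw": 1}, {"wx": 0, "wy": 0, "wz": 0, "dx": 0, "dy": 0.08, "dz": 0, "jaw": 1}, {"wx": 0, "wy": 0, "wz": 0, "dx": 0, "dy": 0.08, "dz": 0, "jaw": 1}, {"wx": 0, "wy": 0, "wz": 0, "dx": 0, "dy": 0.06, "dz": 0, "jaw": 1}, {"wx": 0, "wy": 0, "wz": 0, "dx": 0, "dy": 0, "dz": 0, "jaw": 1}]}}

```text
time: 18.7
ee_pos: [0.5103, -0.3756, 0.1464]
tool_rot: [0.002, 1.0, -0.006, 0.0]
contact_force: [-1.4, 0.3, -0.5]
grip_width: 0.0436
gripper_force: 64.4
```

```bash
python3 b.py w11 plate_mid tray_floor chip_0 chip_3
```

```text
18.7 [ 0.5103 -0.3756  0.1464] [ 0.0017  1.     -0.006   0.0003] [-0.7577  0.2878  1.5673 -0.0022  1.2838  0.8257]
[[-0.0124 -0.9607 -0.2773  0.5817]
 [-0.9999  0.0121  0.0027 -0.3727]
 [ 0.0008  0.2774 -0.9608  0.3096]
 [ 0.      0.      0.      1.    ]]
plate_mid 0.3 [278.5 256.5] [ 0.4485 -0.3711  0.022 ]
tray_floor 0.93 [113.7 187.6] [ 0.5116 -0.2162  0.003 ]
chip_0 0.77 [ 83.2 237.6] [ 0.471  -0.193   0.0265]
chip_0 0.71 [ 80.5 206.2] [ 0.5005 -0.1957  0.0265]
chip_0 0.71 [ 87.2 169.1] [ 0.5333 -0.207   0.0265]
chip_0 0.69 [ 95.8 201.8] [ 0.5044 -0.2097  0.0265]
chip_0 0.5 [ 71.8 148.6] [ 0.5507 -0.1969  0.0265]Traceback (most recent call last):
  File "b.py", line 10, in <module>
    if r["conf"]>.2: print(t,round(r["conf"],2),np.round(r["point"],1),atz("wrist",r["point"],H[t]))
                                                                                              ~^^^
KeyError: 'chip_3'
```

View pics/w11.png

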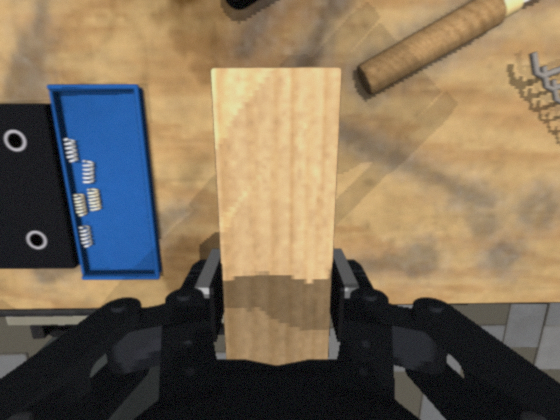

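All five chips show in the blue tray, at about (70,150), (88,170), (80,205), (94,200) and (85,237), and the visible part of the plate is clear. Next I lay the block down.

{"op": "jog_arm", "data": {"plan": [{"wx": 0, "wy": 0, "wz": 0, "dx": 0, "dy": 0, "dz": 0.06, "jaw": 1}, {"wx": 0, "wy": 0, "wz": 0, "dx": 0, "dy": 0, "dz": 0.06, "jaw": 1}, {"wx": 0, "wy": 0, "wz": 0, "dx": 0, "dy": 0, "dz": 0.06, "jaw": 1}, {"wx": 0, "wy": 0, "wz": 0, "dx": 0, "dy": 0, "dz": 0.06, "jaw": 1}, {"wx": 0, "wy": 0, "wz": 0, "dx": 0, "dy": 0, "dz": 0.03, "jaw": 1}, {"wx": 0, "wy": 0, "wz": 0, "dx": 0, "dy": 0, "dz": 0.012, "jaw": 1}, {"wx": 0, "wy": 0, "wz": 0, "dx": 0, "dy": 0, "dz": 0.005, "jaw": 1}, {"wx": 0, "wy": 0, "wz": 0, "dx": 0, "dy": 0, "dz": 0.005, "jaw": 1}, {"wx": 0, "wy": 0, "wz": 0, "dx": 0, "dy": 0, "dz": 0.005, "jaw": 1}, {"wx": 0, "wy": 0, "wz": 0, "dx": 0, "dy": 0, "dz": 0, "jaw": 1}]}}

```text
time: 19.78
ee_pos: [0.5113, -0.368, 0.0024]
tool_rot: [-0.001, 1.0, -0.003, -0.001]
contact_force: [-12.9, 8.8, 25.7]
grip_width: 0.044
gripper_force: 67.6
```

{"op": "jog_arm", "data": {"plan": [{"wx": 0, "wy": 0, "wz": 0, "dx": 0, "dy": 0, "dz": -0.001, "jaw": 1}, {"wx": 0, "wy": 0, "wz": 0, "dx": 0, "dy": 0, "dz": 0, "jaw": -1}, {"wx": 0, "wy": 0, "wz": 0, "dx": 0, "dy": 0, "dz": 0, "jaw": -1}, {"wx": 0, "wy": 0, "wz": 0, "dx": 0, "dy": 0, "dz": 0, "jaw": -1}, {"wx": 0, "wy": 0, "wz": 0, "dx": 0, "dy": 0, "dz": 0, "jaw": -1}, {"wx": 0, "wy": 0, "wz": 0, "dx": 0, "dy": 0, "dz": 0, "jaw": -1}, {"wx": 0, "wy": 0, "wz": 0, "dx": 0, "dy": 0, "dz": -0.04, "jaw": -1}, {"wx": 0, "wy": 0, "wz": 0, "dx": 0, "dy": 0, "dz": -0.08, "jaw": -1}, {"wx": 0, "wy": 0, "wz": 0, "dx": 0, "dy": 0, "dz": -0.08, "jaw": -1}, {"wx": 0, "wy": 0, "wz": 0, "dx": 0, "dy": 0, "dz": -0.08, "jaw": -1}]}}

```text
time: 20.62
ee_pos: [0.5106, -0.3691, 0.1389]
tool_rot: [-0.001, 1.0, -0.004, -0.001]
contact_force: [0.3, -0.1, -0.3]
grip_width: 0.0852
gripper_force: 0.0
```

{"op": "jog_arm", "data": {"plan": [{"wx": 0, "wy": 0, "wz": 0, "dx": 0, "dy": -0.07, "dz": -0.03, "jaw": -1}, {"wx": 0, "wy": 0, "wz": 0, "dx": 0, "dy": -0.07, "dz": -0.03, "jaw": -1}, {"wx": 0, "wy": 0, "wz": 0, "dx": 0, "dy": -0.07, "dz": -0.03, "jaw": -1}, {"wx": 0, "wy": 0, "wz": 0, "dx": 0, "dy": -0.07, "dz": -0.03, "jaw": -1}, {"wx": 0, "wy": 0, "wz": 0, "dx": 0, "dy": 0, "dz": 0, "jaw": -1}, {"wx": 0, "wy": 0, "wz": 0, "dx": 0, "dy": 0, "dz": 0, "jaw": -1}]}}

```text
time: 21.12
ee_pos: [0.5132, -0.2283, 0.1997]
tool_rot: [0.001, 1.0, -0.002, 0.001]
contact_force: [0.7, 0.6, -0.8]
grip_width: 0.0855
gripper_force: 0.0
```

```bash
sed -i 's/chip_0=.0265/chip_0=.008/' b.py; python3 b.py w12 plate plate_mid tray_floor chip_0 block block_mid
```

```text
21.1167 [ 0.5132 -0.2283  0.1997] [ 0.0007  1.     -0.0023  0.0011] [-0.559   0.0748  1.7079 -0.0001  1.3562  1.0164]
[[-0.007  -0.961  -0.2766  0.5837]
 [-1.      0.0071  0.0008 -0.229 ]
 [ 0.0012  0.2766 -0.961   0.3623]
 [ 0.      0.      0.      1.    ]]
plate 0.97 [170.9 178. ] [ 0.5103 -0.1138  0.    ]
plate_mid 0.64 [162.1 179.2] [ 0.5134 -0.112   0.022 ]
tray_floor 0.3 [407.1 172.9] [ 0.5137 -0.3708  0.003 ]
chip_0 0.64 [241.1 144. ] [ 0.5468 -0.1934  0.008 ]
chip_0 0.58 [241.8 218.3] [ 0.4654 -0.191   0.008 ]
chip_0 0.48 [255.5 188.6] [ 0.499  -0.2071  0.008 ]
chip_0 0.47 [252.1 162.5] [ 0.5274 -0.2043  0.008 ]
chip_0 0.44 [241.5 193.4] [ 0.4938 -0.1918  0.008 ]
block 0.74 [402.2 172.9] [ 0.5131 -0.3667  0.    ]
block_mid 0.8 [416.4 177.8] [ 0.5123 -0.3732  0.0225]
plate rect 0.77 [ 84.  89. 310. 260.] [ 513.5 -150.4] [224.  177.1] 89.2
block rect 0.91 [379.  93. 458. 256.] [ 514.6 -361.4] [ 58.1 157.9] 89.5
tray_floor rect 0.8 [235.  86. 311. 261.] [ 511.5 -225.1] [ 75.5 178.3] 89.5
```

```bash
python3 - <<'E'
import cv2
im=cv2.imread("pics/w12.png")[:,:,::-1]
for r in (144,205,193,218): print(r,[(c,*map(int,im[r,c])) for c in range(228,258,2)])
E
```

```text
144 [(228, 59, 62, 63), (230, 62, 62, 66), (232, 63, 62, 65), (234, 39, 41, 53), (236, 48, 108, 184), (238, 73, 121, 196), (240, 198, 202, 210), (242, 236, 238, 241), (244, 235, 236, 240), (246, 202, 206, 217), (248, 91, 138, 217), (250, 64, 141, 231), (252, 60, 141, 234), (254, 62, 132, 220), (256, 56, 123, 215)]
205 [(228, 54, 52, 57), (230, 52, 52, 55), (232, 54, 56, 59), (234, 43, 43, 47), (236, 30, 34, 45), (238, 47, 102, 178), (240, 47, 93, 159), (242, 48, 116, 199), (244, 56, 127, 217), (246, 61, 129, 218), (248, 56, 126, 216), (250, 55, 126, 217), (252, 55, 127, 217), (254, 57, 126, 217), (256, 55, 125, 214)]
193 [(228, 56, 57, 58), (230, 59, 60, 64), (232, 57, 55, 60), (234, 50, 55, 53), (236, 31, 39, 60), (238, 56, 123, 213), (240, 99, 118, 155), (242, 221, 218, 201), (244, 229, 229, 221), (246, 227, 223, 206), (248, 182, 183, 185), (250, 61, 124, 210), (252, 151, 169, 204), (254, 237, 232, 216), (256, 244, 244, 234)]
218 [(228, 42, 41, 44), (230, 43, 44, 46), (232, 43, 46, 47), (234, 46, 47, 47), (236, 32, 35, 45), (238, 40, 85, 151), (240, 68, 113, 180), (242, 195, 200, 211), (244, 234, 235, 240), (246, 242, 243, 246), (248, 188, 192, 205), (250, 67, 124, 204), (252, 59, 126, 215), (254, 54, 124, 212), (256, 55, 123, 213)]
```

Pixel rows across the edge read plate, blue wall, chip, then blue floor, so all the chips are inside the tray, and the block lies flat at (0.513, -0.370). On to the lamp.

{"op": "jog_arm", "data": {"plan": [{"wx": 0, "wy": 0, "wz": -0.153, "dx": 0, "dy": 0, "dz": -0.025, "jaw": -1}, {"wx": 0, "wy": 0, "wz": -0.153, "dx": 0, "dy": 0, "dz": -0.025, "jaw": -1}, {"wx": 0, "wy": 0, "wz": -0.153, "dx": 0, "dy": 0, "dz": -0.025, "jaw": -1}, {"wx": 0, "wy": 0, "wz": -0.153, "dx": 0, "dy": 0, "dz": -0.025, "jaw": -1}, {"wx": 0, "wy": 0, "wz": -0.153, "dx": 0, "dy": 0, "dz": -0.025, "jaw": -1}, {"wx": 0, "wy": 0, "wz": -0.153, "dx": 0, "dy": 0, "dz": -0.025, "jaw": -1}, {"wx": 0, "wy": 0, "wz": -0.153, "dx": 0, "dy": 0, "dz": -0.025, "jaw": -1}, {"wx": 0, "wy": 0, "wz": -0.153, "dx": 0, "dy": 0, "dz": -0.025, "jaw": -1}, {"wx": 0, "wy": 0, "wz": -0.153, "dx": 0, "dy": 0, "dz": -0.025, "jaw": -1}, {"wx": 0, "wy": 0, "wz": -0.153, "dx": 0, "dy": 0, "dz": -0.025, "jaw": -1}]}}

```text
time: 22.45
ee_pos: [0.5122, -0.2298, 0.3238]
tool_rot: [-0.0, 0.825, 0.565, -0.0]
contact_force: [-0.5, -0.3, 0.8]
grip_width: 0.0855
gripper_force: 0.0
```

{"op": "jog_arm", "data": {"plan": [{"wx": 0, "wy": 0, "wz": 0, "dx": 0.07, "dy": -0.03, "dz": 0, "jaw": -1}, {"wx": 0, "wy": 0, "wz": 0, "dx": 0.07, "dy": -0.03, "dz": 0, "jaw": -1}, {"wx": 0, "wy": 0, "wz": 0, "dx": 0.07, "dy": -0.03, "dz": 0, "jaw": -1}, {"wx": 0, "wy": 0, "wz": 0, "dx": 0.07, "dy": -0.03, "dz": 0, "jaw": -1}, {"wx": 0, "wy": 0, "wz": 0, "dx": 0.07, "dy": -0.03, "dz": 0, "jaw": -1}, {"wx": 0, "wy": 0, "wz": 0, "dx": 0.07, "dy": -0.03, "dz": 0, "jaw": -1}, {"wx": 0, "wy": 0, "wz": 0, "dx": 0.07, "dy": -0.03, "dz": 0, "jaw": -1}, {"wx": 0, "wy": 0, "wz": 0, "dx": 0.07, "dy": -0.03, "dz": 0, "jaw": -1}, {"wx": 0, "wy": 0, "wz": 0, "dx": 0, "dy": 0, "dz": 0, "jaw": -1}, {"wx": 0, "wy": 0, "wz": 0, "dx": 0, "dy": 0, "dz": 0, "jaw": -1}]}}

```text
time: 23.28
ee_pos: [0.5035, 0.0766, 0.3233]
tool_rot: [0.0, 0.826, 0.564, -0.0]
contact_force: [0.4, -0.3, -0.1]
grip_width: 0.085
gripper_force: 0.0
```

```bash
cat > l.py <<'E'
from h import *
from scipy.optimize import least_squares
np.set_printoptions(precision=4,suppress=True)
Z=dict(cup_mouth=.072,lamp_grip=.0945,lamp_lens=.1427,lamp=.0334)
S=dict(cup_mouth=.06,lamp_grip=.095,lamp_lens=.17,lamp=0)
s=ctrl.observe(); print(s["time"],s["ee_pos"],s["tool_rot"],s["q"])
obs=[]
for cam in ("wrist","scene","top"):
    im=ctrl.camera(cam)
    if cam=="wrist": cv2.imwrite("pics/l1.png",im[:,:,::-1])
    for t in Z:
        r=ctrl.mark_of(t,cam)
        if r and r[0]["conf"]>.4:
            o,d=ray(cam,r[0]["point"]); obs.append((cam,t,r[0]["point"],S[t],o,d/np.linalg.norm(d)))
            print(cam,t,round(r[0]["conf"],2),np.round(r[0]["point"],1),atz(cam,r[0]["point"],Z[t]))
def model(x): return np.array([x[0],x[1],.0334]),np.array([np.cos(x[2])*np.cos(np.radians(40)),np.sin(x[2])*np.cos(np.radians(40)),np.sin(np.radians(40))])
def f(x):
    p,a=model(x); e=[]
    for cam,t,px,sv,o,d in obs:
        v=p+a*sv-o; w={"wrist":1,"scene":.3,"top":.2}[cam]; e+=list(w*(v-d*(v@d))*1000)
    return e
r=least_squares(f,[.52,.236,-1.94],loss="soft_l1",f_scale=4); p,a=model(r.x)
print("tail",p,"axis",a,"yaw",np.degrees(r.x[2]),"cost",r.cost,"grip",p+.095*a,"lens",p+.17*a)
E
python3 l.py
```

```text
23.2833 [0.5035 0.0766 0.3233] [ 0.0001  0.8259  0.5638 -0.    ] [-0.0039 -0.1107  1.6615 -0.0001  1.5907  0.3689]
wrist cup_mouth 0.89 [240.2  75.5] [0.5047 0.1889 0.072 ]
wrist lamp_grip 0.62 [241.8  98.2] [0.4985 0.1633 0.0945]
wrist lamp_lens 0.56 [241.2 157. ] [0.4792 0.1077 0.1427]
scene cup_mouth 0.73 [162.1 224.1] [0.5017 0.1818 0.072 ]
scene lamp_grip 0.54 [162.2 219.2] [0.4976 0.1728 0.0945]
scene lamp_lens 0.61 [172.8 214.3] [0.4869 0.117  0.1427]
scene lamp 0.85 [153.5 219.8] [0.5307 0.2523 0.0334]
top cup_mouth 0.76 [184.8 233.9] [0.508  0.1883 0.072 ]
top lamp_grip 0.61 [284.7 233.5] [ 0.5101 -0.1139  0.0945]
top lamp_lens 0.41 [204.8 241.5] [0.4798 0.1128 0.1427]
top lamp 0.46 [172.  231.2] [0.52   0.2384 0.0334]
tail [0.5196 0.2326 0.0334] axis [-0.2329 -0.7298  0.6428] yaw -107.70072048833363 cost 225.10951316865837 grip [0.4975 0.1632 0.0945] lens [0.48   0.1085 0.1427]
```

{"op": "jog_arm", "data": {"plan": [{"wx": 0, "wy": 0, "wz": -0.082, "dx": 0, "dy": 0, "dz": 0, "jaw": -1}, {"wx": 0, "wy": -0.111, "wz": 0, "dx": 0, "dy": 0, "dz": 0, "jaw": -1}, {"wx": 0, "wy": -0.111, "wz": 0, "dx": 0, "dy": 0, "dz": 0, "jaw": -1}, {"wx": 0, "wy": -0.111, "wz": 0, "dx": 0, "dy": 0, "dz": 0, "jaw": -1}, {"wx": 0, "wy": -0.111, "wz": 0, "dx": 0, "dy": 0, "dz": 0, "jaw": -1}, {"wx": 0, "wy": -0.111, "wz": 0, "dx": 0, "dy": 0, "dz": 0, "jaw": -1}, {"wx": 0, "wy": -0.111, "wz": 0, "dx": 0, "dy": 0, "dz": 0, "jaw": -1}, {"wx": 0, "wy": -0.111, "wz": 0, "dx": 0, "dy": 0, "dz": 0, "jaw": -1}, {"wx": 0, "wy": -0.111, "wz": 0, "dx": 0, "dy": 0, "dz": 0, "jaw": -1}, {"wx": 0, "wy": 0, "wz": 0, "dx": 0, "dy": 0, "dz": 0, "jaw": -1}]}}

```text
time: 24.87
ee_pos: [0.503, 0.0766, 0.3198]
tool_rot: [0.201, 0.757, 0.554, -0.28]
contact_force: [-0.5, 0.9, -1.7]
grip_width: 0.0852
gripper_force: 0.0
```

```bash
cat > t.py <<'E'
from h import *
import sys
from scipy.spatial.transform import Rotation as R
np.set_printoptions(precision=4,suppress=True)
s=ctrl.observe(); q=s["tool_rot"]; M=R.from_quat([q[1],q[2],q[3],q[0]]).as_matrix()
print(s["time"],s["ee_pos"],s["q"],s["contact_force"],s["grip_width"]); print("x",M[:,0],"y",M[:,1],"z",M[:,2])
if len(sys.argv)>3:
    d=M.T@(np.array(list(map(float,sys.argv[1:4])))-s["ee_pos"]); print("units",d/.5)
E
python3 t.py .5092 .1999 .1405
```

```text
24.8667 [0.503  0.0766 0.3198] [ 0.3527  0.2548  1.4379 -0.5625  1.881   0.6042] [-0.5276  0.8992 -1.6675] 0.08522022997274417
x [ 0.2285  0.7274 -0.647 ] y [ 0.9526 -0.3042 -0.0055] z [-0.2008 -0.6151 -0.7624]
units [ 0.4143 -0.0612  0.1192]
```

{"op": "jog_arm", "data": {"plan": [{"wx": 0, "wy": 0, "wz": 0, "dx": 0.052, "dy": -0.0077, "dz": 0.015, "jaw": -1}, {"wx": 0, "wy": 0, "wz": 0, "dx": 0.052, "dy": -0.0077, "dz": 0.015, "jaw": -1}, {"wx": 0, "wy": 0, "wz": 0, "dx": 0.052, "dy": -0.0077, "dz": 0.015, "jaw": -1}, {"wx": 0, "wy": 0, "wz": 0, "dx": 0.052, "dy": -0.0077, "dz": 0.015, "jaw": -1}, {"wx": 0, "wy": 0, "wz": 0, "dx": 0.052, "dy": -0.0077, "dz": 0.015, "jaw": -1}, {"wx": 0, "wy": 0, "wz": 0, "dx": 0.052, "dy": -0.0077, "dz": 0.015, "jaw": -1}, {"wx": 0, "wy": 0, "wz": 0, "dx": 0.052, "dy": -0.0077, "dz": 0.015, "jaw": -1}, {"wx": 0, "wy": 0, "wz": 0, "dx": 0.052, "dy": -0.0077, "dz": 0.015, "jaw": -1}, {"wx": 0, "wy": 0, "wz": 0, "dx": 0, "dy": 0, "dz": 0, "jaw": -1}, {"wx": 0, "wy": 0, "wz": 0, "dx": 0, "dy": 0, "dz": 0, "jaw": -1}]}}

```text
time: 25.7
ee_pos: [0.511, 0.1992, 0.1429]
tool_rot: [0.201, 0.759, 0.553, -0.277]
contact_force: [0.4, -0.7, -0.3]
grip_width: 0.0852
gripper_force: 0.0
```

```bash
python3 t.py .4897 .1387 .0639; python3 l.py; python3 -c "
from h import *
for r in ctrl.masks_of('lamp','wrist')[:1]:
  m=r['region']; print(r['conf'],r['rect']); 
  print([(y,int(np.flatnonzero(m[y]).mean()),int(m[y].sum())) for y in range(0,420,25) if m[y].any()])"
```

```text
25.7 [0.511  0.1992 0.1429] [ 0.5113  0.5591  1.3776 -0.458   1.7388  0.8701] [ 0.3822 -0.7156 -0.2656] 0.08515771907594809
x [ 0.2337  0.7294 -0.6429] y [ 0.9518 -0.3068 -0.0021] z [-0.1988 -0.6114 -0.766 ]
units [ 0.0034 -0.003   0.2034]
25.7 [0.511  0.1992 0.1429] [ 0.2006  0.7594  0.5535 -0.2771] [ 0.5113  0.5591  1.3776 -0.458   1.7388  0.8701]
wrist cup_mouth 0.9 [271.6 156.1] [0.507 0.191 0.072]
wrist lamp_grip 0.66 [270.  205.2] [0.4979 0.1663 0.0945]
wrist lamp_lens 0.73 [272.3 300.4] [0.4807 0.1095 0.1427]
scene cup_mouth 0.61 [157.8 223.3] [0.4975 0.1927 0.072 ]
scene lamp_grip 0.73 [319.3 255.2] [ 0.6189 -0.2076  0.0945]
scene lamp_lens 0.88 [171.8 216.8] [0.4788 0.112  0.1427]
scene lamp 0.56 [156.7 219.1] [0.5378 0.2478 0.0334]
top cup_mouth 0.6 [186.2 236.7] [0.4996 0.1836 0.072 ]
top lamp_grip 0.81 [191.4 235.1] [0.5024 0.1629 0.0945]
top lamp_lens 0.84 [204.  240.9] [0.4814 0.1151 0.1427]
top lamp 0.72 [171.5 228.4] [0.5288 0.2405 0.0334]
tail [0.5215 0.2339 0.0334] axis [-0.2416 -0.727   0.6428] yaw -108.3827359586636 cost 629.4083641395367 grip [0.4986 0.1649 0.0945] lens [0.4804 0.1103 0.1427]
0.72 [460.4, 199.3, 557.1, 272.6]
[(200, 548, 23), (225, 505, 62), (250, 518, 25)]
```

{"op": "jog_arm", "data": {"plan": [{"wx": 0, "wy": 0, "wz": 0, "dx": 0.006, "dy": -0.003, "dz": 0.05, "jaw": -1}, {"wx": 0, "wy": 0, "wz": 0, "dx": 0, "dy": 0, "dz": 0.05, "jaw": -1}, {"wx": 0, "wy": 0, "wz": 0, "dx": 0, "dy": 0, "dz": 0.05, "jaw": -1}, {"wx": 0, "wy": 0, "wz": 0, "dx": 0, "dy": 0, "dz": 0.05, "jaw": -1}, {"wx": 0, "wy": 0, "wz": 0, "dx": 0, "dy": 0, "dz": 0, "jaw": -1}, {"wx": 0, "wy": 0, "wz": 0, "dx": 0, "dy": 0, "dz": 0, "jaw": -1}]}}

```text
time: 27.0
ee_pos: [0.49, 0.1402, 0.0645]
tool_rot: [0.201, 0.76, 0.553, -0.278]
contact_force: [-0.1, 0.5, 1.0]
grip_width: 0.0857
gripper_force: 0.0
```

```bash
python3 t.py; python3 -c "
from h import *
im=ctrl.camera('wrist'); cv2.imwrite('pics/g1.png',im[:,:,::-1])
for t in ('lamp_grip','cup_mouth','lamp_lens'):
  print(t,[(round(r['conf'],2),np.round(r['point'])) for r in ctrl.mark_of(t,'wrist')[:2]])
hsv=cv2.cvtColor(im,cv2.COLOR_RGB2HSV); m=(hsv[:,:,0]<16)&(hsv[:,:,1]>150)&(hsv[:,:,2]>80)
for y in range(0,420,20):
  x=np.flatnonzero(m[y,150:400])+150
  if len(x)>5: print(y,x.min(),x.max())
s=ctrl.observe(); print(proj('wrist',s['ee_pos']))"
```

```text
27.0 [0.49   0.1402 0.0645] [ 0.4492  0.5542  1.5524 -0.483   1.5635  0.8983] [-0.0625  0.488   0.9676] 0.08568472556694022
x [ 0.2345  0.7284 -0.6438] y [ 0.9513 -0.3082 -0.0022] z [-0.2    -0.6119 -0.7652]
lamp_grip [(0.84, array([271., 280.])), (0.55, array([273.,  38.]))]
cup_mouth []
lamp_lens [(0.44, array([360., 307.]))]
220 236 311
240 239 308
260 236 309
280 236 308
300 240 304
320 239 304
340 236 305
360 245 299
[275.3673669  247.96551207]
```

{"op": "jog_arm", "data": {"plan": [{"wx": 0, "wy": 0, "wz": 0, "dx": 0, "dy": -0.0024, "dz": 0, "jaw": -1}, {"wx": 0, "wy": 0, "wz": 0, "dx": 0, "dy": 0, "dz": 0, "jaw": 1}, {"wx": 0, "wy": 0, "wz": 0, "dx": 0, "dy": 0, "dz": 0, "jaw": 1}, {"wx": 0, "wy": 0, "wz": 0, "dx": 0, "dy": 0, "dz": 0, "jaw": 1}, {"wx": 0, "wy": 0, "wz": 0, "dx": 0, "dy": 0, "dz": 0, "jaw": 1}, {"wx": 0, "wy": 0, "wz": 0, "dx": 0, "dy": 0, "dz": 0, "jaw": 1}, {"wx": 0, "wy": 0, "wz": 0, "dx": 0, "dy": 0, "dz": 0, "jaw": 1}, {"wx": 0, "wy": 0, "wz": 0, "dx": 0, "dy": 0, "dz": 0, "jaw": 1}, {"wx": 0, "wy": 0, "wz": 0, "dx": 0, "dy": 0, "dz": 0, "jaw": 1}, {"wx": 0, "wy": 0, "wz": 0, "dx": 0, "dy": 0, "dz": 0, "jaw": 1}]}}

```text
time: 28.03
ee_pos: [0.4897, 0.1414, 0.0652]
tool_rot: [0.201, 0.76, 0.553, -0.276]
contact_force: [-2.5, 0.5, 0.9]
grip_width: 0.0284
gripper_force: 59.0
```

```bash
python3 t.py; python3 l.py | grep -v top
```

```text
28.0333 [0.4897 0.1414 0.0652] [ 0.451   0.5516  1.5537 -0.4823  1.5627  0.8997] [-2.4984  0.482   0.8618] 0.02836135573640706
x [ 0.2353  0.7294 -0.6423] y [ 0.9516 -0.3074 -0.0004] z [-0.1977 -0.6112 -0.7664]
28.0333 [0.4897 0.1414 0.0652] [ 0.201   0.7598  0.5531 -0.2764] [ 0.451   0.5516  1.5537 -0.4823  1.5627  0.8997]
wrist cup_mouth 0.71 [274.6 199.4] [0.5065 0.1935 0.072 ]
wrist lamp_grip 0.57 [278.4 279.5] [0.5004 0.1698 0.0945]
scene cup_mouth 0.96 [158.  224.8] [0.4936 0.1879 0.072 ]
scene lamp_grip 0.66 [164.4 220.8] [0.4965 0.1639 0.0945]
scene lamp_lens 0.52 [173.8 217.1] [0.4808 0.1075 0.1427]
scene lamp 0.58 [154.5 220.3] [0.5308 0.2486 0.0334]
tail [0.5204 0.2377 0.0334] axis [-0.2205 -0.7336  0.6428] yaw -106.72692150296744 cost 14.710838099336506 grip [0.4995 0.168  0.0945] lens [0.483  0.1129 0.1427]
```

{"op": "jog_arm", "data": {"plan": [{"wx": 0, "wy": 0, "wz": 0, "dx": -0.01, "dy": 0, "dz": 0, "jaw": 1}, {"wx": 0, "wy": 0, "wz": 0, "dx": -0.01, "dy": 0, "dz": 0, "jaw": 1}, {"wx": 0, "wy": 0, "wz": 0, "dx": -0.01, "dy": 0, "dz": 0, "jaw": 1}, {"wx": 0, "wy": 0, "wz": 0, "dx": -0.01, "dy": 0, "dz": 0, "jaw": 1}]}}

```text
time: 29.12
ee_pos: [0.4852, 0.1263, 0.0782]
tool_rot: [0.201, 0.76, 0.553, -0.276]
contact_force: [-0.4, 1.3, -1.7]
grip_width: 0.0282
gripper_force: 59.0
```

{"op": "jog_arm", "data": {"plan": [{"wx": 0, "wy": 0, "wz": 0, "dx": -0.016, "dy": 0, "dz": 0, "jaw": 1}, {"wx": 0, "wy": 0, "wz": 0, "dx": -0.016, "dy": 0, "dz": 0, "jaw": 1}, {"wx": 0, "wy": 0, "wz": 0, "dx": -0.016, "dy": 0, "dz": 0, "jaw": 1}, {"wx": 0, "wy": 0, "wz": 0, "dx": -0.016, "dy": 0, "dz": 0, "jaw": 1}, {"wx": 0, "wy": 0, "wz": 0, "dx": -0.016, "dy": 0, "dz": 0, "jaw": 1}, {"wx": 0, "wy": 0, "wz": 0, "dx": -0.016, "dy": 0, "dz": 0, "jaw": 1}, {"wx": 0, "wy": 0, "wz": 0, "dx": -0.016, "dy": 0, "dz": 0, "jaw": 1}, {"wx": 0, "wy": 0, "wz": 0, "dx": -0.016, "dy": 0, "dz": 0, "jaw": 1}, {"wx": 0, "wy": 0, "wz": 0, "dx": -0.016, "dy": 0, "dz": 0, "jaw": 1}, {"wx": 0, "wy": 0, "wz": 0, "dx": -0.016, "dy": 0, "dz": 0, "jaw": 1}]}}

```text
time: 29.95
ee_pos: [0.4662, 0.0678, 0.1299]
tool_rot: [0.201, 0.76, 0.553, -0.276]
contact_force: [0.7, 0.6, -2.1]
grip_width: 0.0283
gripper_force: 59.1
```

```bash
python3 t.py; python3 l.py | grep -v tail
```

```text
29.95 [0.4662 0.0678 0.1299] [ 0.3587  0.3435  1.7006 -0.5271  1.5768  0.7995] [ 0.6953  0.6412 -2.0656] 0.028253948998779
x [ 0.2356  0.7294 -0.6422] y [ 0.9516 -0.3073  0.0001] z [-0.1973 -0.6112 -0.7665]
29.95 [0.4662 0.0678 0.1299] [ 0.2011  0.7598  0.5531 -0.2762] [ 0.3587  0.3435  1.7006 -0.5271  1.5768  0.7995]
wrist lamp_grip 0.74 [278.2 281.5] [ 0.4255 -0.0656  0.0945]
wrist lamp_lens 0.49 [367.4 222.1] [0.5154 0.1034 0.1427]
wrist lamp 0.86 [276.   25.1] [0.4872 0.1319 0.0334]
scene cup_mouth 0.58 [161.1 222.6] [0.5043 0.1882 0.072 ]
scene lamp_grip 0.87 [175.8 217.7] [0.5218 0.1505 0.0945]
scene lamp_lens 0.71 [187.  210.2] [0.518  0.1017 0.1427]
scene lamp 0.63 [163.7 218.6] [0.5504 0.2346 0.0334]
top lamp_grip 0.59 [210.2 240. ] [0.4884 0.1064 0.0945]
top lamp_lens 0.87 [227.7 248.4] [0.461  0.047  0.1427]
top lamp 0.92 [189.9 233.4] [0.5137 0.182  0.0334]
```

{"op": "jog_arm", "data": {"plan": [{"wx": 0, "wy": 0, "wz": 0, "dx": -0.035, "dy": 0, "dz": -0.041, "jaw": 1}, {"wx": 0, "wy": 0, "wz": 0, "dx": -0.035, "dy": 0, "dz": -0.041, "jaw": 1}, {"wx": 0, "wy": 0, "wz": 0, "dx": -0.035, "dy": 0, "dz": -0.041, "jaw": 1}, {"wx": 0, "wy": 0.1, "wz": 0, "dx": 0, "dy": 0, "dz": 0, "jaw": 1}, {"wx": 0, "wy": 0.1, "wz": 0, "dx": 0, "dy": 0, "dz": 0, "jaw": 1}, {"wx": 0, "wy": 0.1, "wz": 0, "dx": 0, "dy": 0, "dz": 0, "jaw": 1}, {"wx": 0, "wy": 0.1, "wz": 0, "dx": 0, "dy": 0, "dz": 0, "jaw": 1}, {"wx": 0, "wy": 0.1, "wz": 0, "dx": 0, "dy": 0, "dz": 0, "jaw": 1}, {"wx": 0, "wy": 0.1, "wz": 0, "dx": 0, "dy": 0, "dz": 0, "jaw": 1}, {"wx": 0, "wy": 0.1, "wz": 0, "dx": 0, "dy": 0, "dz": 0, "jaw": 1}]}}

```text
time: 31.53
ee_pos: [0.4663, 0.0677, 0.2109]
tool_rot: [0.043, 0.806, 0.587, -0.058]
contact_force: [0.6, 0.9, -0.8]
grip_width: 0.0282
gripper_force: 59.2
```

{"op": "jog_arm", "data": {"plan": [{"wx": 0, "wy": 0.1, "wz": 0, "dx": 0, "dy": 0, "dz": 0, "jaw": 1}, {"wx": 0, "wy": 0.1, "wz": 0, "dx": 0, "dy": 0, "dz": 0, "jaw": 1}, {"wx": 0, "wy": 0.1, "wz": 0, "dx": 0, "dy": 0, "dz": 0, "jaw": 1}, {"wx": 0, "wy": 0.1, "wz": 0, "dx": 0, "dy": 0, "dz": 0, "jaw": 1}, {"wx": 0, "wy": 0.1, "wz": 0, "dx": 0, "dy": 0, "dz": 0, "jaw": 1}, {"wx": 0, "wy": 0.1, "wz": 0, "dx": 0, "dy": 0, "dz": 0, "jaw": 1}, {"wx": 0, "wy": 0.1, "wz": 0, "dx": 0, "dy": 0, "dz": 0, "jaw": 1}, {"wx": 0, "wy": 0.1, "wz": 0, "dx": 0, "dy": 0, "dz": 0, "jaw": 1}, {"wx": 0, "wy": 0.056, "wz": 0, "dx": 0, "dy": 0, "dz": 0, "jaw": 1}, {"wx": 0, "wy": 0, "wz": 0, "dx": 0, "dy": 0, "dz": 0, "jaw": 1}]}}

```text
time: 32.37
ee_pos: [0.4651, 0.0664, 0.2089]
tool_rot: [-0.154, 0.782, 0.567, 0.209]
contact_force: [0.2, -0.5, -1.8]
grip_width: 0.0279
gripper_force: 59.2
```

```bash
cat > f.py <<'E'
from h import *
from scipy.spatial.transform import Rotation as R
np.set_printoptions(precision=4,suppress=True)
s=ctrl.observe(); q=s["tool_rot"]; M=R.from_quat([q[1],q[2],q[3],q[0]]).as_matrix(); p=np.array(s["ee_pos"])
print(s["time"],p,s["q"],s["grip_width"],s["gripper_force"]); print("x",M[:,0],"y",M[:,1],"z",M[:,2])
G=p-.0395*M[:,2]; a=-M[:,0]; P=dict(lamp_grip=G,lamp_lens=G+.075*a,lamp=G-.095*a)
print("lens",P["lamp_lens"],"elev",np.degrees(np.arcsin(a[2])))
mid=np.array([.5135,-.1125,.022]); v=mid-P["lamp_lens"]
print("spot err",P["lamp_lens"]+.15*a-mid,"dist",np.linalg.norm(v),"shift units",M.T@(mid-.15*a-P["lamp_lens"])/.5)
rays={}
for c in ("scene","top","wrist"):
    im=ctrl.camera(c); cv2.imwrite(f"pics/f_{c}_{s['time']:.0f}.png",im[:,:,::-1])
    for t in P:
        for r in ctrl.mark_of(t,c)[:1]:
            print(c,t,round(r["conf"],2),np.round(r["point"],1),"pred",np.round(proj(c,P[t]),1)); rays.setdefault(t,[]).append(ray(c,r["point"]))
for t,v in rays.items():
    if len(v)>1: print(t,"tri",*tri(*v[:2]),"pred",P[t])
E
python3 f.py
```

```text
32.3667 [0.4651 0.0664 0.2089] [-0.4332 -0.2421  2.0784  0.5292  1.4022 -0.2342] 0.027935392208956897 59.2419970035553
x [0.2693 0.8222 0.5014] y [ 0.9508 -0.3098 -0.0027] z [ 0.1531  0.4775 -0.8652]
lens [ 0.4388 -0.0141  0.2055] elev -30.094898618383485
spot err [-0.1151 -0.025   0.1083] dist 0.22116489283636126 shift units [-0.0055  0.2039  0.2464]
scene lamp_grip 0.78 [177.  198.2] pred [180.8 195.5]
scene lamp_lens 0.63 [198.8 224.9] pred [197.2 225.2]
scene lamp 0.64 [294.4 296.5] pred [160.8 159.2]
top lamp_grip 0.9 [221.8 243.1] pred [222.2 246.4]
top lamp 0.6 [186.5 234.4] pred [188.3 234.3]
wrist lamp_grip 0.7 [274.7 280.4] pred [273.5 291.3]
wrist lamp 0.91 [277.5  26.1] pred [273.7  39.9]
lamp_grip tri [0.4635 0.0554 0.2306] 0.013907139602596099 pred [0.459  0.0475 0.2431]
lamp tri [ 0.5842  0.0439 -0.0875] 0.3695210214896081 pred [0.4846 0.1256 0.2907]
```

{"op": "jog_arm", "data": {"plan": [{"wx": 0, "wy": 0, "wz": 0, "dx": -0.0014, "dy": 0.0255, "dz": 0.031, "jaw": 1}, {"wx": 0, "wy": 0, "wz": 0, "dx": -0.0014, "dy": 0.0255, "dz": 0.031, "jaw": 1}, {"wx": 0, "wy": 0, "wz": 0, "dx": -0.0014, "dy": 0.0255, "dz": 0.031, "jaw": 1}, {"wx": 0, "wy": 0, "wz": 0, "dx": -0.0014, "dy": 0.0255, "dz": 0.031, "jaw": 1}, {"wx": 0, "wy": 0, "wz": 0, "dx": -0.0014, "dy": 0.0255, "dz": 0.031, "jaw": 1}, {"wx": 0, "wy": 0, "wz": 0, "dx": -0.0014, "dy": 0.0255, "dz": 0.031, "jaw": 1}, {"wx": 0, "wy": 0, "wz": 0, "dx": -0.0014, "dy": 0.0255, "dz": 0.031, "jaw": 1}, {"wx": 0, "wy": 0, "wz": 0, "dx": -0.0014, "dy": 0.0255, "dz": 0.031, "jaw": 1}, {"wx": 0, "wy": 0, "wz": 0, "dx": 0, "dy": 0, "dz": 0, "jaw": 1}, {"wx": 0, "wy": 0, "wz": 0, "dx": 0, "dy": 0, "dz": 0, "jaw": 1}]}}

```text
time: 33.8
ee_pos: [0.5801, 0.0913, 0.099]
tool_rot: [-0.154, 0.781, 0.568, 0.209]
contact_force: [0.2, -0.2, -1.2]
grip_width: 0.0283
gripper_force: 59.6
```

```bash
sed -i 's/G=p-.0395\*M\[:,2\]/G=p-.0395*M[:,2]+.003*M[:,0]/' f.py; python3 f.py; python3 - <<'E'
import cv2,glob
a=cv2.imread(sorted(glob.glob("pics/f_scene_*"))[-1]); b=cv2.imread(sorted(glob.glob("pics/f_top_*"))[-1])
cv2.imwrite("pics/fin.png",cv2.hconcat([cv2.resize(a[130:350,120:340],(400,400),interpolation=2),cv2.resize(b[160:300,160:300],(400,400),interpolation=2)]))
E
```

```text
33.8 [0.5801 0.0913 0.099 ] [-0.296   0.1749  1.8986  0.5851  1.1356 -0.2547] 0.028339523905931033 59.56027150154114
x [0.2665 0.8235 0.5008] y [ 0.9519 -0.3064 -0.0028] z [ 0.1512  0.4775 -0.8655]
lens [0.5549 0.0132 0.0971] elev -30.0554554459197
spot err [0.0014 0.0022 0.    ] dist 0.15217962572595684 shift units [-0.0043 -0.0014 -0.0025]
scene lamp_grip 0.75 [209.3 207.5] pred [212.  205.4]
scene lamp_lens 0.83 [229.4 231.2] pred [226.8 231.4]
scene lamp 0.88 [194.6 171.9] pred [193.9 173.6]
top lamp_grip 0.57 [219.9 208.2] pred [219.9 209. ]
top lamp_lens 0.69 [303.7 174.3] pred [242.2 218. ]
top lamp 0.71 [189.1 195.4] pred [189.7 197. ]
wrist lamp_grip 0.6 [274.4 280.7] pred [272.7 278.8]
wrist lamp_lens 0.74 [392.2 183.6] pred [273.3 420.5]
wrist lamp 0.58 [121.2 141.3] pred [271.9  24.4]
lamp_grip tri [0.5756 0.0793 0.1266] 0.008813672298297458 pred [0.5749 0.0749 0.1347]
lamp_lens tri [ 0.5795 -0.1062  0.1902] 0.2053510749567728 pred [0.5549 0.0132 0.0971]
lamp tri [0.6044 0.1545 0.1846] 7.732137416305057e-05 pred [0.6002 0.1532 0.1823]
```

View pics/fin.png

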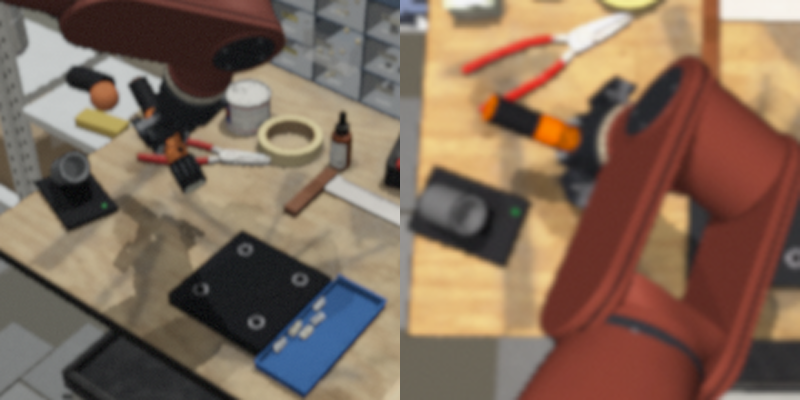

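The final picture shows a clear plate and all five chips in the tray. The cradle is in place, and the lamp's head at (185,170) points at the plate. The predicted beam lands within 3 mm of the plate's middle. Handing in.

```bash
python3 -c "
from rig import ctrl
s=ctrl.observe(); print(abs(s['dq']).max(), s['gripper_force']); print(ctrl.sign_off())"
```

```text
0.0031810959877240893 59.55984592437744
the job is handed in; nothing more can be done
None
```

Handed in at about 34 s: all five chips are in the tray, the block lies flat on the bench about 5 cm nearer the tray than before, and the lamp is held still about 15 cm from the plate's middle, pointing at it at about 30° down.

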